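# Set up and test-run the paddle sander

### The arm

A 6-joint arm with a two-finger parallel gripper is mounted at the origin on the work surface. World frame = base frame: x ahead of the robot, y to its left, z up, the work surface at z = 0. Lengths are in m, angles in rad, forces in N, time in s.
With the tool pointing down it reaches from about 0.375 to 0.9 m from the base axis. Payload 3.1 kg.
Tool frame: the origin (TCP) lies at the very end of the fingers, on their centre line; the grasp point (between the pads) lies 19 mm behind it; z points along the fingers, y is the direction in which the jaws open and shut (so a half turn about z gives the same grasp; the last joint's range is limited). The gripper opens to 85 mm and grips with 20 to 120 N. Pads are 22 mm wide; open, the fingers measure 114 mm over their backs; the gripper's body (76 mm by 85 mm) begins 54 mm behind the grasp point. The pads swing forward as they close: fully open they stand 13 mm farther back than shut.
Start: joints at [0.97, 0.527, 1.433, -0, 1.181, -0.178], TCP at [0.256, 0.57, 0.193] pointing down, gripper open.
Joint ranges: [-3.08, 3.08], [-0.75, 2.2], [0.22, 2.44], [-1.43, 4.57], [0, 2.65], [-2.85, 2.85]. Speed limits (rad/s): [2.79, 2.79, 3.14, 3.14, 3.14, 3.14].

### API

Orientations are given as a unit quaternion [x, y, z, w].
In Python, from station import manip gives the robot as it stands.
- The arm moves only by the tool send_rows, never from a script. Its argument "motion" is a list of rows, each an object with "gripper": the finger opening in mm, from 0 to 85.4; "travel": the shift along the tool's x, y, z in mm, a list of three; "rotation": the turn, a rotation vector about the tool's x, y, z in degrees, a list of three. In form: [{"gripper": gripper, "travel": [x, y, z], "rotation": [ax, ay, az]}, ...]. A call has 1 to 12 rows; each row shifts and turns the commanded pose from where the row before left it, along the tool's axes as they then stand; what a row does not reach is not made up. A row lasts 1/12 s, in which the tool goes at most 41.7 mm and 7.16 degrees, less where a joint would pass 70% of its speed; a pose out of reach is approached as far as the arm can. A call is refused whole if a number of a shift passes 41.7 or a number of a turn 7.16, either way. A call with a gripper value outside its range is refused whole. The fingers move at their own pace and stop on an object; "newtons" is the grip in N (left out, the last holds). Time passes only in rows, so rows that do not move let the fingers close. It gives the time, the measured TCP pose, the force and the opening at its end, in the units of the state.
- manip.sense(): the state, without advancing time (a new reading comes with each control period).
- manip.snapshot(name): name is "scene" or "side" or "wrist"; returns the picture (384x512x3 uint8, red, green, blue); there is no depth.
- manip.calibration(name): a dict with "fx", "fy", "cx", "cy" (pixels), "cam_to_world" (4x4, takes a point from camera to world coordinates). Camera axes: x right, y down, z forward; pixel columns grow to the right and rows downward; lengths in m; the calibration is good to about 2 mm. A picture is of the moment at which its call begins: read the wrist's pose just before it. calibration takes no time and is no camera call; for the wrist camera it gives the pose at the moment of the call.
- manip.sign_off(): hands the job in, once; it reports no verdict.
The state is a dict: "t": time; "q": joint angles; "qd": joint speeds; "tau": joint torques, N m; "tcp_pos": TCP position; "tool_rot": TCP orientation; "force": force on the tool from outside, world axes, zero at the start; "ft_torque": the same for the moment, N m; "finger_gap": opening from 0.0 (shut) to 1.0 (fully open).
Only numpy, scipy, OpenCV 4.12 (cv2) and the standard library are available. Lean on these libraries where they do the work, as an engineer would, in place of code of your own. Each camera call takes 0.05 s, during which the arm holds its last target. There are 200 camera calls.

### The job

Get the belt sander ready and give it a test run. Before touching its switch, put every steel setting block lying on the bench back in its own pocket of the rack (the one of its length, with as many bars on the label as the block has rings), lying flat on the pocket floor, and turn the magnifier to face the sander's belt nose squarely with its lens tilted 30 degrees down. Then flip the lock-off lever fully forward, squeeze the paddle fully in against the sander's body for about two seconds, let it spring out, and flip the lever fully back to lock it; leave everything else on the bench where it is.

Things in the scene. Friction and masses are not known exactly. Their poses are not given: they have to be found in the camera images.
- block1_mid (a point): centre of setting block 1: plain steel bar 36 x 24 x 24 mm (x is its long axis) with 1 scribed dark ring(s) round its middle; starts lying on the bench. Absent in some starts (None from the very beginning).
- block2_mid (a point): centre of setting block 2: plain steel bar 48 x 24 x 24 mm (x is its long axis) with 2 scribed dark ring(s) round its middle; starts lying on the bench. Absent in some starts (None from the very beginning).
- block3_mid (a point): centre of setting block 3: plain steel bar 60 x 24 x 24 mm (x is its long axis) with 3 scribed dark ring(s) round its middle; starts lying on the bench. Absent in some starts (None from the very beginning).
- block4_mid (a point): centre of setting block 4: plain steel bar 72 x 24 x 24 mm (x is its long axis) with 4 scribed dark ring(s) round its middle; starts lying on the bench. Absent in some starts (None from the very beginning).
- slot1: fixed wooden pocket of the 36 mm block on the rack, 1 black bar(s) on the label at its -x end. Origin: centre of its underside, 12 mm above the bench; x along it. Floor 4 mm and wall tops 12 mm above the origin, opening 43 x 31 mm; block home: centre 16 mm above the origin. Pockets are 54 mm apart side by side, in any order, each 94 x 41 mm outside.
- slot2: fixed wooden pocket of the 48 mm block on the rack, 2 black bar(s) on the label at its -x end. Origin: centre of its underside, 12 mm above the bench; x along it. Floor 4 mm and wall tops 12 mm above the origin, opening 55 x 31 mm; block home: centre 16 mm above the origin. Pockets are 54 mm apart side by side, in any order, each 94 x 41 mm outside.
- slot3: fixed wooden pocket of the 60 mm block on the rack, 3 black bar(s) on the label at its -x end. Origin: centre of its underside, 12 mm above the bench; x along it. Floor 4 mm and wall tops 12 mm above the origin, opening 67 x 31 mm; block home: centre 16 mm above the origin. Pockets are 54 mm apart side by side, in any order, each 94 x 41 mm outside.
- slot4: fixed wooden pocket of the 72 mm block on the rack, 4 black bar(s) on the label at its -x end. Origin: centre of its underside, 12 mm above the bench; x along it. Floor 4 mm and wall tops 12 mm above the origin, opening 79 x 31 mm; block home: centre 16 mm above the origin. Pockets are 54 mm apart side by side, in any order, each 94 x 41 mm outside.
- sander: paddle belt sander lying on its side in a fixed bench clamp. Origin on the bench under the grip; x is forward (towards the belt), z up. Grey grip barrel 46 mm wide (y -23 to +23), 48 mm high, axis 75 mm up, x -140 to +90 mm. The black paddle is on its -y side, hinged at the rear about a vertical axis at x -115, y -25.5 mm.
- belt_nose (a point): centre of the belt roller at the sander's front tip, 220 mm forward of its origin, 75 mm above the bench
- squeeze_point (a point): fixed point on the sander (x -10, y -2.5, z 75 mm in its frame) midway between the far face of the barrel and the outer face of the squeezed-in paddle: width here 51 mm squeezed, about 64 mm at rest. The fingers straddle barrel and paddle here from above, closing along the sander's y.
- paddle (a joint): paddle angle: 0 sprung out, 0.12 rad fully in against the barrel; spring needs about 5 N to start and 10 N at full squeeze at the squeeze point. Blocked before 0.04 rad while the lock-off lever is back.
- lever_pivot (a point): vertical pivot of the lock-off lever, on the paddle 155 mm ahead of its hinge, 75 mm above the bench; the paddle's outer face is 2.5 mm further out (-y of the sander)
- lever_tip (a point): outer end of the lock-off lever, 28 mm from its pivot: an upright steel tab 5 mm thick, from 67 to 97 mm above the bench, sticking out from the paddle's outer face (towards the sander's -y)
- lockoff (a joint): lock-off lever: 0 leans 40 degrees backwards (locked; paddle blocked), 1.4 rad leans 40 degrees forwards, towards the belt (unlocked). Swings about the vertical pivot, stays where it is left; about 1 N at the tip moves it.
- mag_centre (a point): centre of the magnifier's round lens (100 mm diameter), where its swivel and tilt axes cross, 185 mm above the bench, on the swivelling fork: x is the level direction the lens faces, z up
- mag_handle (a point): middle of the steel handle bar above the lens: 10 mm thick, 68 mm long, parallel to the tilt axis, 92 mm from the lens centre (straight above it at tilt 0; leans the way the lens faces as tilt grows); 37 mm free gap between bar and lens rim
- mag_swivel (a joint): swivel of the magnifier about its vertical post, rad, counterclockwise from above positive, range -1.5 to 1.5; stiff, stays put
- mag_tilt (a joint): tilt of the lens, rad: 0 lens upright facing level, positive facing downwards; range -0.5 to 1.0; stiff, stays put
- jar: bystander: white jar with blue cap, 52 mm wide, 60 mm high; origin centre of underside
- tape: bystander: flat roll 72 mm wide, 24 mm high
- weight: bystander: brass cylinder 36 mm wide, 30 mm high
- driver: bystander: screwdriver lying on the bench
- dish: bystander: white bowl 90 mm wide, 30 mm high

How it is judged:
On the way, in this order (a step that is already met when the one before it is completed fails the run):
1. all present setting blocks lie in their own pockets and the magnifier faces the belt nose, tilted 30 degrees down (x of block1_mid in the frame of slot1 between -0.007 and 0.007 m and y of block1_mid in the frame of slot1 between -0.007 and 0.007 m and z of block1_mid in the frame of slot1 between 0.012 and 0.0195 m and angle between the x axis of block1_mid and the x axis of slot1, either way round below 0.2 rad and x of block2_mid in the frame of slot2 between -0.007 and 0.007 m and y of block2_mid in the frame of slot2 between -0.007 and 0.007 m and z of block2_mid in the frame of slot2 between 0.012 and 0.0195 m and angle between the x axis of block2_mid and the x axis of slot2, either way round below 0.2 rad and x of block3_mid in the frame of slot3 between -0.007 and 0.007 m and y of block3_mid in the frame of slot3 between -0.007 and 0.007 m and z of block3_mid in the frame of slot3 between 0.012 and 0.0195 m and angle between the x axis of block3_mid and the x axis of slot3, either way round below 0.2 rad and x of block4_mid in the frame of slot4 between -0.007 and 0.007 m and y of block4_mid in the frame of slot4 between -0.007 and 0.007 m and z of block4_mid in the frame of slot4 between 0.012 and 0.0195 m and angle between the x axis of block4_mid and the x axis of slot4, either way round below 0.2 rad and value of joint mag_tilt between 0.419 and 0.628 rad and y of belt_nose in the frame of mag_centre between -0.018 and 0.018 m and x of belt_nose in the frame of mag_centre above 0.03 m), for 0.2 s.
2. the lock-off lever is flipped forward (the paddle still out) (value of joint lockoff above 1.1 rad and value of joint paddle below 0.05 rad), for 0.1 s.
3. the paddle is squeezed fully in and held (value of joint paddle above 0.1 rad and value of joint lockoff above 0.9 rad), for 1.5 s.
At the end, for the whole second after the job is handed in: Every present block lies in its own pocket (centre within 7 mm of the pocket's centre, on its floor, along it within 0.2 rad); lens tilt 30 +- 6 degrees; the line the lens faces along passes within 18 mm (seen from above) of the belt nose; paddle out (below 0.02 rad), lever back (below 0.25 rad) (all of step 1 and value of joint lockoff below 0.25 rad and value of joint paddle below 0.02 rad); the robot touches nothing.
It fails at once if a bystander is moved more than 50 mm (distance of any of jar, tape, weight, driver, dish from where it was at the start of the episode above 0.05 m).
Of block1, block2, block3, block4 only 3 to 4 are there at a start; the rules pass over those that are not, and their reading is None.
At some moment in a run one of block1, block2, block3, block4 may be knocked a few centimetres aside while the robot is not near it.
Once in a run the grip may slacken for a moment while it holds something.
It also fails if it takes over 210 s, if anything falls off the work surface, if the arm or the gripper's body presses on something with over 40 N, if the wrist force passes 120 N, or if a joint passes its speed limit or range.

## Working session

There is one attempt and no reset: what is moved stays moved. The work goes in short steps, Python scripts to look and compute and a tool call to move; the robot and the scene stay as the last step left them, time stands still between calls to the robot, and variables do not carry over. Pictures are saved under pics/ and viewed, about 12 in all and at most 16, crops included, and the job is handed in when it is done.

Besides the shell and the picture viewer there is one more tool, called after "Request:" as name(argument=value, ...), one argument or row to a line, values as JSON. send_rows: Moves the arm, as the interface text tells. Its arguments: {"type":"object","properties":{"motion":{"type":"array","items":{"type":"object","properties":{"gripper":{"type":"number"},"travel":{"type":"array","items":{"type":"number"}},"rotation":{"type":"array","items":{"type":"number"}}}}},"newtons":{"type":"number"}},"required":["motion"]}

```bash
ls; mkdir -p pics
cat > h.py <<'E'
import numpy as np, cv2
from station import manip
def snap(n,f):
    im=manip.snapshot(n); cv2.imwrite(f'pics/{f}.png',cv2.cvtColor(im,cv2.COLOR_RGB2BGR)); return im
def ray(c,u,v):
    T=np.array(c['cam_to_world']); d=T[:3,:3]@np.array([(u-c['cx'])/c['fx'],(v-c['cy'])/c['fy'],1]); return T[:3,3],d
def plane(c,u,v,z):
    o,d=ray(c,u,v); return o+d*(z-o[2])/d[2]
def proj(c,p):
    T=np.linalg.inv(np.array(c['cam_to_world'])); q=T[:3,:3]@np.array(p)+T[:3,3]; return np.array([c['fx']*q[0]/q[2]+c['cx'],c['fy']*q[1]/q[2]+c['cy']])
def tri(rs):
    A=0;b=0
    for o,d in rs:
        d=d/np.linalg.norm(d);P=np.eye(3)-np.outer(d,d);A=A+P;b=b+P@o
    return np.linalg.solve(A,b)
E
python3 - <<'E'
from h import *
s=manip.sense();print(s)
for n in('scene','side','wrist'):
    im=snap(n,n+'0');c=manip.calibration(n);print(n,c['fx'],c['cx'],c['cy'],np.round(c['cam_to_world'],3).tolist())
a=cv2.imread('pics/scene0.png');cv2.imwrite('pics/scene0b.png',cv2.resize(a,(800,600),interpolation=cv2.INTER_CUBIC))
a=cv2.imread('pics/side0.png');cv2.imwrite('pics/side0b.png',cv2.resize(a,(800,600),interpolation=cv2.INTER_CUBIC))
E
```

```text
pics
{'t': 0.0, 'q': array([ 9.69493851e-01,  5.28460201e-01,  1.43390850e+00, -2.51579151e-05,
        1.18136487e+00, -1.78488253e-01]), 'qd': array([ 6.62205743e-04,  1.92124442e-03,  3.67249414e-04, -9.19391253e-05,
        1.10176785e-03, -1.50421241e-04]), 'tau': array([ 2.62726062e-04, -4.42348838e+01, -1.78025043e+01, -1.42619133e-04,
        8.49356496e-03,  7.80905474e-08]), 'tcp_pos': array([0.25597359, 0.56930921, 0.19153538]), 'tool_rot': array([ 2.09831090e-01,  9.77737065e-01, -9.94540539e-04, -3.96113314e-04]), 'force': array([-0.84944878, -0.25444126, -0.0359483 ]), 'ft_torque': array([ 0.04258176,  0.00227488, -0.01387414]), 'finger_gap': 1.0008190706172564}
scene 404.8096553843032 259.4514451531544 188.59890749163515 [[-0.874, 0.278, -0.399, 1.019], [0.486, 0.489, -0.724, 0.897], [-0.006, -0.827, -0.562, 0.827], [0.0, 0.0, 0.0, 1.0]]
side 363.87741318409115 263.537951928659 187.924809939746 [[0.775, -0.434, 0.46, 0.111], [-0.632, -0.541, 0.555, -0.464], [0.008, -0.721, -0.693, 0.812], [0.0, 0.0, 0.0, 1.0]]
wrist 323.01389159914186 254.3348292633774 189.1583837746483 [[0.411, 0.868, 0.278, 0.184], [0.912, -0.391, -0.126, 0.601], [-0.001, 0.305, -0.952, 0.373], [0.0, 0.0, 0.0, 1.0]]
```

View pics/scene0b.png

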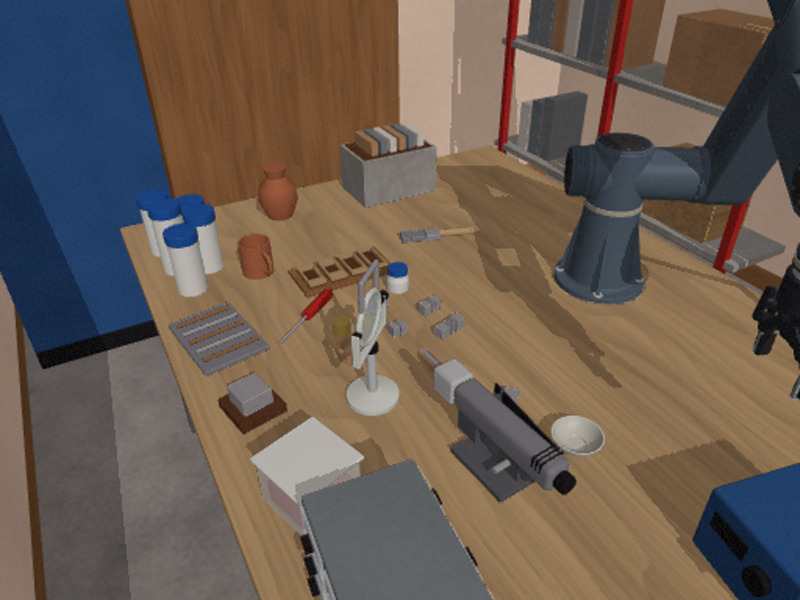

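View pics/side0b.png

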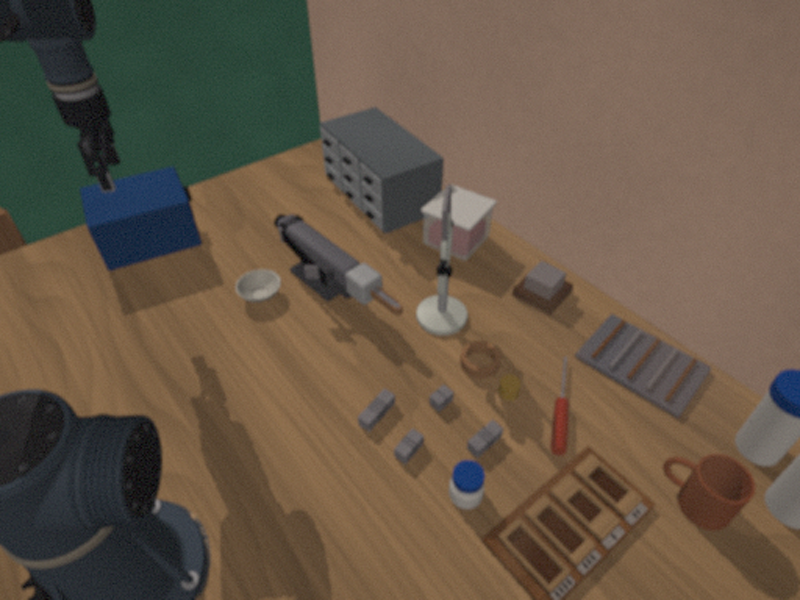

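Scene (first picture) and side (second): four blocks are present. In the 800-px side view they sit near (377,410), (408,446), (441,398) and (485,438). The rack runs (490,540)–(650,500), the sander (280,220)–(400,310), the lens post is at (443,315) and the jar at (467,485).

Run:
```python
from h import *
c=manip.calibration('side');k=.64
for n,u,v,z in [('bA',377,410,.012),('bB',408,446,.012),('bC',441,398,.012),('bD',485,438,.012),('rackL',487,540,.02),('rackTop',590,452,.02),('rackR',653,503,.02),('rackB',553,598,.02),('jar',467,485,.05),('magbase',442,318,.01),('nose',398,308,.075),('rear',285,222,.075),('dish',258,286,.02),('weight',510,388,.015),('tape',481,358,.012),('handle',560,440,.01)]:
    print(n,plane(c,u*k,v*k,z).round(3))
a=cv2.imread('pics/side0.png')[210:384,215:430];cv2.imwrite('pics/side0c.png',cv2.resize(a,None,fx=3.4,fy=3.4,interpolation=cv2.INTER_CUBIC))
```

```text
bA [ 0.419 -0.005  0.012]
bB [ 0.416 -0.09   0.012]
bC [ 0.518 -0.054  0.012]
bD [ 0.522 -0.157  0.012]
rackL [ 0.406 -0.277  0.02 ]
rackTop [ 0.628 -0.281  0.02 ]
rackR [ 0.632 -0.391  0.02 ]
rackB [ 0.42  -0.384  0.02 ]
jar [ 0.428 -0.21   0.05 ]
magbase [0.645 0.088 0.01 ]
nose [0.556 0.113 0.075]
rear [0.528 0.468 0.075]
dish [0.407 0.383 0.02 ]
weight [ 0.623 -0.114  0.015]
tape [ 0.633 -0.033  0.012]
handle [ 0.614 -0.234  0.01 ]
```

View pics/side0c.png

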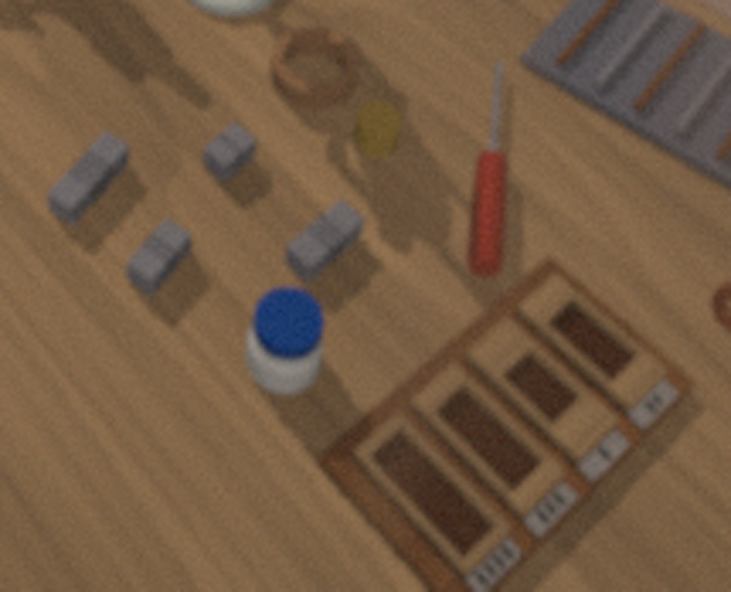

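The crop shows the pockets in order of increasing world x: 4, 3, 1, 2 bars, with labels at the -y end. By length the blocks are A=4, B=3, C=1 or 2, and D=3 or 4. I'll confirm these with a wrist view from above.

```bash
cat >> h.py <<'E'
from scipy.spatial.transform import Rotation as R
def yaw():
    m=R.from_quat(manip.sense()['tool_rot']).as_matrix(); return np.degrees(np.arctan2(m[1,1],m[0,1]))
def rows(p0,y0,p1,y1,n):
    """tool-down rows from (p0,yaw0) to (p1,yaw1): yaw = azimuth of tool y, deg"""
    p0,p1=np.array(p0,float),np.array(p1,float)
    d=(p1-p0)/n*1000; dy=(y1-y0)/n
    for i in range(n):
        a=np.radians(y0+dy*i); yv=np.array([np.cos(a),np.sin(a),0]); xv=np.array([-np.sin(a),np.cos(a),0])
        print([round(float(d@xv),1),round(float(d@yv),1),round(float(-d[2]),1)],[0,0,round(-dy,2)])
    print()
E
python3 - <<'E'
from h import *
s=manip.sense();print(yaw())
rows(s['tcp_pos'],65.8,[.5,-.1,.32],0,20)
E
```

```text
65.77584716130596
[-24.8, -25.5, -6.4] [0, 0, 3.29]
[-26.3, -24.1, -6.4] [0, 0, 3.29]
[-27.6, -22.5, -6.4] [0, 0, 3.29]
[-28.9, -20.9, -6.4] [0, 0, 3.29]
[-30.0, -19.2, -6.4] [0, 0, 3.29]
[-31.1, -17.5, -6.4] [0, 0, 3.29]
[-32.0, -15.6, -6.4] [0, 0, 3.29]
[-32.9, -13.8, -6.4] [0, 0, 3.29]
[-33.6, -11.9, -6.4] [0, 0, 3.29]
[-34.2, -9.9, -6.4] [0, 0, 3.29]
[-34.7, -7.9, -6.4] [0, 0, 3.29]
[-35.1, -5.9, -6.4] [0, 0, 3.29]
[-35.4, -3.9, -6.4] [0, 0, 3.29]
[-35.6, -1.9, -6.4] [0, 0, 3.29]
[-35.6, 0.2, -6.4] [0, 0, 3.29]
[-35.6, 2.2, -6.4] [0, 0, 3.29]
[-35.4, 4.3, -6.4] [0, 0, 3.29]
[-35.1, 6.3, -6.4] [0, 0, 3.29]
[-34.6, 8.3, -6.4] [0, 0, 3.29]
[-34.1, 10.3, -6.4] [0, 0, 3.29]
```

Request:
send_rows(
  motion=[
    {"gripper":85,"travel":[-25,-25,-15],"rotation":[0,0,3.3]},
    {"gripper":85,"travel":[-26,-24,-15],"rotation":[0,0,3.3]},
    {"gripper":85,"travel":[-28,-22,-15],"rotation":[0,0,3.3]},
    {"gripper":85,"travel":[-29,-21,-15],"rotation":[0,0,3.3]},
    {"gripper":85,"travel":[-30,-19,-15],"rotation":[0,0,3.3]},
    {"gripper":85,"travel":[-31,-17,-15],"rotation":[0,0,3.3]},
    {"gripper":85,"travel":[-32,-16,-15],"rotation":[0,0,3.3]},
    {"gripper":85,"travel":[-33,-14,-15],"rotation":[0,0,3.3]},
    {"gripper":85,"travel":[-34,-12,-8],"rotation":[0,0,3.3]},
    {"gripper":85,"travel":[-34,-10,0],"rotation":[0,0,3.3]},
    {"gripper":85,"travel":[-35,-8,0],"rotation":[0,0,3.3]},
    {"gripper":85,"travel":[-35,-6,0],"rotation":[0,0,3.3]},
  ],
)

```text
t: 1.15
tcp_pos: [0.403, 0.1667, 0.3207]
tool_rot: [0.53, 0.848, 0.0, 0.0]
force: [0.5, -0.9, -0.4]
finger_gap: 0.994
```

Request:
send_rows(
  motion=[
    {"gripper":85,"travel":[-35,-4,0],"rotation":[0,0,3.3]},
    {"gripper":85,"travel":[-36,-2,0],"rotation":[0,0,3.3]},
    {"gripper":85,"travel":[-36,0,0],"rotation":[0,0,3.3]},
    {"gripper":85,"travel":[-36,2,0],"rotation":[0,0,3.3]},
    {"gripper":85,"travel":[-35,4,0],"rotation":[0,0,3.3]},
    {"gripper":85,"travel":[-35,6,0],"rotation":[0,0,3.3]},
    {"gripper":85,"travel":[-35,8,0],"rotation":[0,0,3.3]},
    {"gripper":85,"travel":[-34,10,0],"rotation":[0,0,3.3]},
    {"gripper":85,"travel":[0,0,0],"rotation":[0,0,0]},
    {"gripper":85,"travel":[0,0,0],"rotation":[0,0,0]},
  ],
)

```text
t: 1.98
tcp_pos: [0.4984, -0.1023, 0.3198]
tool_rot: [0.71, 0.705, -0.0, -0.001]
force: [-0.0, 0.7, -0.4]
finger_gap: 0.998
```

Run:
```python
from h import *
s=manip.sense();print(s['t'],s['tcp_pos'],yaw(),s['q'],s['qd'].round(3))
c=manip.calibration('wrist')
im=snap('wrist','w1');np.savez('w1.npz',**c)
a=cv2.imread('pics/w1.png');cv2.imwrite('pics/w1b.png',cv2.resize(a,(800,600),interpolation=cv2.INTER_CUBIC))
```

```text
1.9833 [ 0.49838071 -0.10230194  0.31983074] -0.39570375063139973 [-4.22531182e-01  2.34042498e-01  1.54006345e+00  2.01606537e-04
  1.36884973e+00 -4.15664994e-01] [ 0.046 -0.026  0.037  0.012  0.015  0.001]
```

View pics/w1b.png

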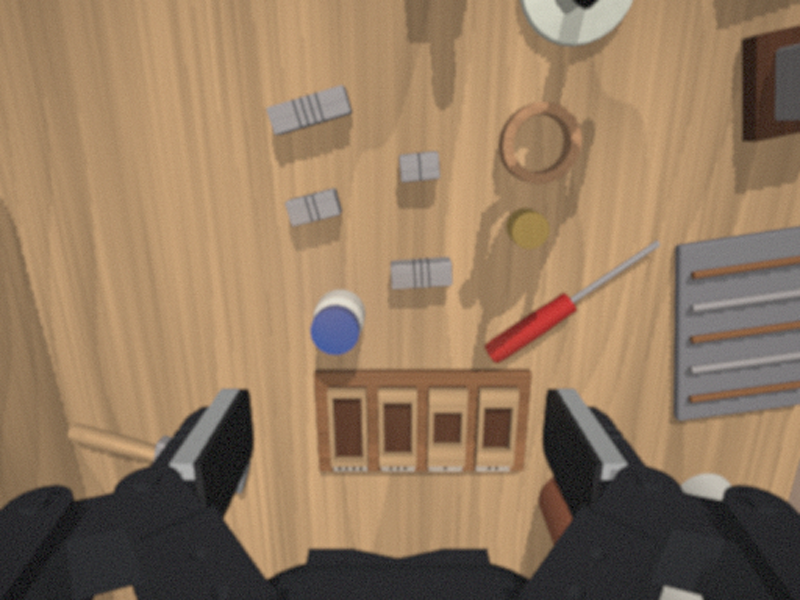

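Wrist view at 800 px: the 4-ring block is at (309,110), the 1-ring at (419,166), the 2-ring at (313,207) and the 3-ring at (421,272). The pockets, left to right, are 4, 3, 1, 2, with dark floors at (348,428), (398,428), (447,428) and (497,428).

```bash
cat >> h.py <<'E'
def blocks(im,c,lims=(.33,.62,-.24,.08)):
    hsv=cv2.cvtColor(im,cv2.COLOR_RGB2HSV); m=((hsv[...,1]<60)&(hsv[...,2]>95)).astype(np.uint8)
    m=cv2.morphologyEx(m,cv2.MORPH_CLOSE,np.ones((5,5)))
    out=[]
    for k in cv2.findContours(m,cv2.RETR_EXTERNAL,cv2.CHAIN_APPROX_NONE)[0]:
        if cv2.contourArea(k)<120: continue
        P=np.array([plane(c,u,v,.024)[:2] for u,v in k[:,0]],np.float32)*1000
        (x,y),(w,h),a=cv2.minAreaRect(P)
        if w<h: w,h,a=h,w,a+90
        a=(a+90)%180-90
        if lims[0]*1000<x<lims[1]*1000 and lims[2]*1000<y<lims[3]*1000: out.append((x,y,w,h,a)); print('x %.1f y %.1f L %.1f W %.1f ang %.1f'%out[-1])
    return out
E
python3 - <<'E'
from h import *
im=cv2.cvtColor(cv2.imread('pics/w1.png'),cv2.COLOR_BGR2RGB);c=dict(np.load('w1.npz'))
hsv=cv2.cvtColor(im,cv2.COLOR_RGB2HSV)
print(hsv[70,198],hsv[106,268],hsv[60,100], hsv[274,222],hsv[274,235])
blocks(im,c)
m=((hsv[...,2]<115)).astype(np.uint8);m[:225]=0;m[320:]=0;m[:,:205]=0;m[:,345:]=0
for k in cv2.findContours(m,cv2.RETR_EXTERNAL,cv2.CHAIN_APPROX_NONE)[0]:
    if cv2.contourArea(k)<80: continue
    x,y,w,h=cv2.boundingRect(k);(cx,cy),(a,b),g=cv2.minAreaRect(k)
    print((x,y,w,h),g,'+y rim',plane(c,x+w/2,y-.5,.024).round(4),'-y floor',plane(c,x+w/2,y+h-.5,.016).round(4),plane(c,x-.5,y+h/2,.016)[0].round(4),plane(c,x+w-.5,y+h/2,.016)[0].round(4))
E
```

```text
[  0   9 140] [ 12  10 125] [ 16 102 187] [ 11 134  93] [ 14 120 132]
x 435.6 y -205.7 L 72.6 W 51.1 ang 72.5
x 519.7 y -153.5 L 59.0 W 29.1 ang 3.9
x 418.2 y -89.1 L 50.1 W 25.0 ang 14.1
x 517.6 y -52.5 L 36.3 W 25.0 ang 5.2
x 419.5 y -3.2 L 72.4 W 24.9 ang 15.1
(278, 265, 17, 18) 90.0 +y rim [ 0.55   -0.3099  0.024 ] -y floor [ 0.5517 -0.3502  0.016 ] 0.5358 0.5651
(309, 261, 18, 26) 2.7263107299804688 +y rim [ 0.6024 -0.3027  0.024 ] -y floor [ 0.6068 -0.3586  0.016 ] 0.5892 0.6201
(246, 258, 17, 31) 90.0 +y rim [ 0.4965 -0.2963  0.024 ] -y floor [ 0.496  -0.3619  0.016 ] 0.4807 0.51
(213, 255, 19, 37) 88.09085083007812 +y rim [ 0.4434 -0.2904  0.024 ] -y floor [ 0.4398 -0.3677  0.016 ] 0.4239 0.4566
(205, 236, 23, 12) 90.0 +y rim [ 0.435  -0.2556  0.024 ] -y floor [ 0.433  -0.2816  0.016 ] 0.4134 0.4517
```

Request:
send_rows(
  newtons=50,
  motion=[
    {"gripper":60,"travel":[-27,11,10],"rotation":[0,0,-6.7]},
    {"gripper":60,"travel":[-25,14,10],"rotation":[0,0,-6.7]},
    {"gripper":60,"travel":[0,0,15],"rotation":[0,0,-6.7]},
    {"gripper":60,"travel":[0,0,20],"rotation":[0,0,-6.7]},
    {"gripper":60,"travel":[0,0,20],"rotation":[0,0,-6.7]},
    {"gripper":60,"travel":[0,0,20],"rotation":[0,0,-6.7]},
    {"gripper":60,"travel":[0,0,20],"rotation":[0,0,-6.7]},
    {"gripper":60,"travel":[0,0,20],"rotation":[0,0,-6.7]},
    {"gripper":60,"travel":[0,0,20],"rotation":[0,0,-6.7]},
    {"gripper":60,"travel":[0,0,20],"rotation":[0,0,-6.7]},
    {"gripper":60,"travel":[0,0,20],"rotation":[0,0,-6.7]},
    {"gripper":60,"travel":[0,0,15],"rotation":[0,0,-6.7]},
  ],
)

```text
t: 3.03
tcp_pos: [0.5248, -0.1486, 0.1093]
tool_rot: [0.081, 0.997, 0.001, -0.001]
force: [-0.3, 0.5, 0.2]
finger_gap: 0.703
```

Request:
send_rows(
  motion=[
    {"gripper":60,"travel":[0,0,0],"rotation":[0,0,-7]},
    {"gripper":60,"travel":[0,0,0],"rotation":[0,0,-7]},
    {"gripper":60,"travel":[0,0,0],"rotation":[0,0,0]},
    {"gripper":60,"travel":[0,0,0],"rotation":[0,0,0]},
  ],
)

```text
t: 3.37
tcp_pos: [0.5258, -0.1496, 0.1108]
tool_rot: [-0.036, 0.999, 0.0, -0.0]
force: [0.6, -0.9, -0.5]
finger_gap: 0.704
```

```bash
cat >> h.py <<'E'
def go(p,y):
    s=manip.sense();a=yaw();t=np.radians(a);d=(np.array(p)-s['tcp_pos'])*1000
    print('t',s['t'],'at',s['tcp_pos'].round(4),'yaw',round(a,1),'-> tool shift',np.round([-np.sin(t)*d[0]+np.cos(t)*d[1],np.cos(t)*d[0]+np.sin(t)*d[1],-d[2]],1),'turn z',round((a-y),1),'grip',round(s['finger_gap'],3))
E
python3 - <<'E'
from h import *
go([.5195,-.156,.010],93.9)
c=manip.calibration('wrist');im=snap('wrist','w2');blocks(im,c)
E
```

```text
t 3.3667 at [ 0.5258 -0.1496  0.1108] yaw 94.1 -> tool shift [  6.7  -5.9 100.8] turn z 0.2 grip 0.704
x 602.8 y -62.0 L 60.6 W 15.1 ang 25.1
x 614.2 y -225.6 L 60.5 W 15.4 ang -17.3
x 515.9 y -56.6 L 39.7 W 30.0 ang 4.8
x 518.4 y -156.8 L 62.2 W 23.8 ang 3.2
x 438.1 y -204.1 L 56.9 W 55.0 ang -46.5
x 417.5 y -92.5 L 47.7 W 27.7 ang 13.4
x 419.0 y -5.3 L 71.8 W 27.0 ang 15.5
```

Request:
send_rows(
  motion=[
    {"gripper":60,"travel":[4,-3,20],"rotation":[0,0,0.5]},
    {"gripper":60,"travel":[4,-3,25],"rotation":[0,0,0]},
    {"gripper":60,"travel":[0,0,25],"rotation":[0,0,0]},
    {"gripper":60,"travel":[0,0,20],"rotation":[0,0,0]},
    {"gripper":60,"travel":[0,0,10],"rotation":[0,0,0]},
    {"gripper":60,"travel":[0,0,0],"rotation":[0,0,0]},
    {"gripper":15,"travel":[0,0,0],"rotation":[0,0,0]},
    {"gripper":15,"travel":[0,0,0],"rotation":[0,0,0]},
    {"gripper":15,"travel":[0,0,0],"rotation":[0,0,0]},
    {"gripper":15,"travel":[0,0,0],"rotation":[0,0,0]},
    {"gripper":15,"travel":[0,0,0],"rotation":[0,0,0]},
    {"gripper":15,"travel":[0,0,0],"rotation":[0,0,0]},
  ],
)

```text
t: 4.42
tcp_pos: [0.5187, -0.1577, 0.0111]
tool_rot: [-0.032, 0.999, -0.0, 0.001]
force: [0.3, -0.7, -0.3]
finger_gap: 0.175
```

Run:
```python
from h import *
go([.4957,-.330,.12],0)
```

```text
t 4.4167 at [ 0.5187 -0.1577  0.0111] yaw 93.7 -> tool shift [  34.  -170.5 -108.9] turn z 93.7 grip 0.175
```

Request:
send_rows(
  motion=[
    {"gripper":60,"travel":[0,0,0],"rotation":[0,0,0]},
    {"gripper":60,"travel":[0,0,0],"rotation":[0,0,0]},
    {"gripper":60,"travel":[0,0,0],"rotation":[0,0,0]},
    {"gripper":60,"travel":[0,0,-25],"rotation":[0,0,0]},
    {"gripper":60,"travel":[0,0,-35],"rotation":[0,0,0]},
    {"gripper":60,"travel":[0,0,-40],"rotation":[0,0,0]},
    {"gripper":60,"travel":[0,0,0],"rotation":[0,0,0]},
    {"gripper":60,"travel":[0,0,0],"rotation":[0,0,0]},
  ],
)

```text
t: 5.08
tcp_pos: [0.5201, -0.1585, 0.113]
tool_rot: [-0.032, 0.999, -0.002, 0.003]
force: [-0.2, 0.4, -0.3]
finger_gap: 0.707
```

Run:
```python
from h import *
go([.5187,-.156,.01],93.9)
c=manip.calibration('wrist');im=snap('wrist','w3');blocks(im,c)
a=cv2.imread('pics/w3.png');cv2.imwrite('pics/w3b.png',a)
```

```text
t 5.0833 at [ 0.5201 -0.1585  0.113 ] yaw 93.7 -> tool shift [  1.3   2.6 103. ] turn z -0.2 grip 0.707
x 599.7 y -71.0 L 61.3 W 15.3 ang 24.7
x 610.4 y -236.2 L 61.4 W 15.6 ang -17.7
x 515.3 y -56.7 L 40.7 W 29.7 ang 5.6
x 518.2 y -156.6 L 62.5 W 24.1 ang 4.4
x 437.0 y -204.6 L 58.9 W 53.4 ang 75.0
x 417.4 y -92.7 L 47.7 W 28.3 ang 13.2
x 418.8 y -5.3 L 71.5 W 27.9 ang 14.5
```

View pics/w3b.png

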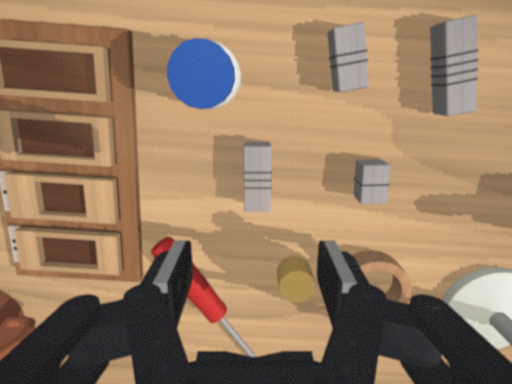

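The 3-ring block at (257,177) hasn't moved and is centred under the gripper, so the fingers closed above it or the gap reading misled me. I'll retry lower and close fully.

Request:
send_rows(
  newtons=50,
  motion=[
    {"gripper":60,"travel":[1,2,25],"rotation":[0,0,0]},
    {"gripper":60,"travel":[0,0,25],"rotation":[0,0,0]},
    {"gripper":60,"travel":[0,0,25],"rotation":[0,0,0]},
    {"gripper":60,"travel":[0,0,20],"rotation":[0,0,0]},
    {"gripper":60,"travel":[0,0,13],"rotation":[0,0,0]},
    {"gripper":60,"travel":[0,0,0],"rotation":[0,0,0]},
    {"gripper":0,"travel":[0,0,0],"rotation":[0,0,0]},
    {"gripper":0,"travel":[0,0,0],"rotation":[0,0,0]},
    {"gripper":0,"travel":[0,0,0],"rotation":[0,0,0]},
    {"gripper":0,"travel":[0,0,0],"rotation":[0,0,0]},
    {"gripper":0,"travel":[0,0,0],"rotation":[0,0,0]},
    {"gripper":0,"travel":[0,0,0],"rotation":[0,0,0]},
  ],
)

```text
t: 6.13
tcp_pos: [0.5176, -0.1558, 0.0032]
tool_rot: [-0.032, 0.999, -0.0, 0.001]
force: [-0.3, -0.0, 0.7]
finger_gap: 0.001
```

Run:
```python
from h import *
snap('side','s1')
a=cv2.imread('pics/s1.png')[170:384,190:430];cv2.imwrite('pics/s1c.png',cv2.resize(a,None,fx=2.8,fy=2.8,interpolation=cv2.INTER_CUBIC))
s=manip.sense();c=manip.calibration('side');print((proj(c,s['tcp_pos'])-[190,170])*2.8, s['finger_gap'])
```

```text
[332.31162811 316.12634902] 0.00352137687416843
```

View pics/s1c.png

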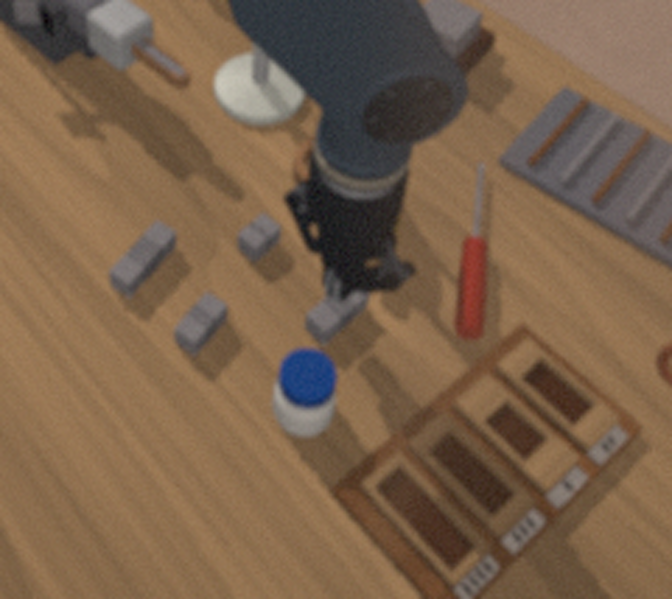

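The TCP should project onto the block at (332,316), but the finger tips show near (335,297), above the block. I'll check from the other two cameras in one picture.

Run:
```python
from h import *
snap('scene','c1');snap('wrist','w4')
s=manip.sense();c=manip.calibration('scene');p=proj(c,s['tcp_pos']);print(p,s['tcp_pos'])
w=manip.calibration('wrist');print(proj(w,s['tcp_pos']), proj(w,s['tcp_pos']+[0,0,.02]))
u,v=p.round().astype(int)
a=cv2.imread('pics/c1.png');cv2.drawMarker(a,(u,v),(0,0,255),cv2.MARKER_TILTED_CROSS,4,1);a=cv2.resize(a[v-60:v+36,u-48:u+48],(384,384),interpolation=cv2.INTER_CUBIC)
b=cv2.imread('pics/w4.png')[:,64:448]
cv2.imwrite('pics/c1b.png',np.hstack([a,b]))
```

```text
[240.11644803 196.36284311] [ 0.517395   -0.15568914  0.00289105]
[254.75938725 221.18707838] [254.82419387 235.76076132]
```

View pics/c1b.png

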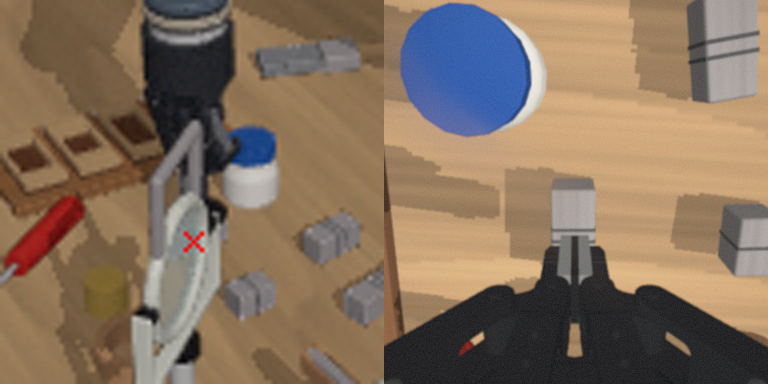

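Request:
send_rows(
  motion=[
    {"gripper":0,"travel":[0,0,1],"rotation":[0,0,0]},
    {"gripper":0,"travel":[0,0,1],"rotation":[0,0,0]},
    {"gripper":0,"travel":[0,0,0],"rotation":[0,0,0]},
  ],
)

```text
t: 6.53
tcp_pos: [0.5171, -0.1556, 0.0003]
tool_rot: [-0.032, 0.999, 0.0, -0.0]
force: [0.5, 0.5, -0.0]
finger_gap: -0.004
```

Request:
send_rows(
  motion=[
    {"gripper":0,"travel":[0,0,1],"rotation":[0,0,0]},
    {"gripper":0,"travel":[0,0,1],"rotation":[0,0,0]},
    {"gripper":0,"travel":[0,0,1],"rotation":[0,0,0]},
    {"gripper":0,"travel":[0,0,0],"rotation":[0,0,0]},
  ],
)

```text
t: 6.87
tcp_pos: [0.517, -0.1555, -0.0027]
tool_rot: [-0.032, 0.999, 0.0, -0.0]
force: [0.3, 0.2, -0.7]
finger_gap: 0.002
```

Request:
send_rows(
  motion=[
    {"gripper":0,"travel":[0,0,1],"rotation":[0,0,0]},
    {"gripper":0,"travel":[0,0,1],"rotation":[0,0,0]},
    {"gripper":0,"travel":[0,0,1],"rotation":[0,0,0]},
    {"gripper":0,"travel":[0,0,1],"rotation":[0,0,0]},
    {"gripper":0,"travel":[0,0,0],"rotation":[0,0,0]},
  ],
)

```text
t: 7.28
tcp_pos: [0.5171, -0.1556, -0.0067]
tool_rot: [-0.032, 0.999, 0.0, -0.0]
force: [-0.3, 0.8, 0.2]
finger_gap: 0.002
```

Run:
```python
from h import *
snap('side','s2')
a=cv2.imread('pics/s2.png')[230:310,260:360];cv2.imwrite('pics/s2c.png',cv2.resize(a,None,fx=6,fy=6,interpolation=cv2.INTER_CUBIC))
s=manip.sense();c=manip.calibration('side')
for z in(0,.02,.03,.04):print(z,(proj(c,s['tcp_pos']+[0,0,z])-[260,230])*6)
```

```text
0 [289.0101956  329.98470404]
0.02 [293.46056996 304.32949316]
0.03 [295.73691124 291.20699811]
0.04 [298.04840862 277.88183756]
```

View pics/s2c.png

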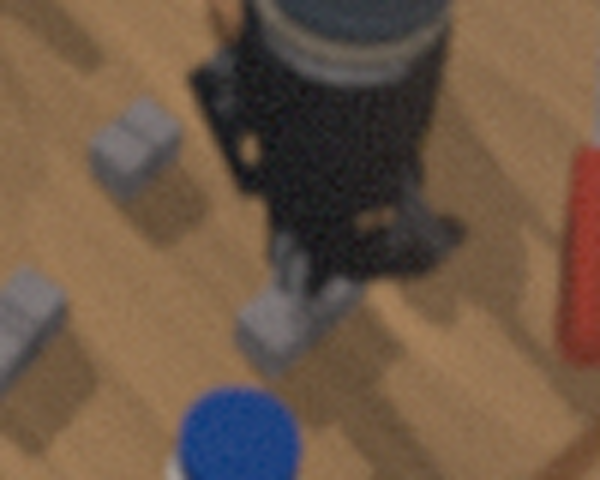

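Here the closed tip at (297,288) sits about 32 mm above the reported TCP, just over the block top. I'll probe for contact.

Request:
send_rows(
  motion=[
    {"gripper":0,"travel":[0,0,1],"rotation":[0,0,0]},
    {"gripper":0,"travel":[0,0,1],"rotation":[0,0,0]},
    {"gripper":0,"travel":[0,0,0],"rotation":[0,0,0]},
    {"gripper":0,"travel":[0,0,0],"rotation":[0,0,0]},
  ],
)

```text
t: 7.67
tcp_pos: [0.5172, -0.1556, -0.0085]
tool_rot: [-0.032, 0.999, 0.0, -0.0]
force: [-0.8, 0.5, 0.8]
finger_gap: 0.006
```

Request:
send_rows(
  motion=[
    {"gripper":0,"travel":[0,0,1],"rotation":[0,0,0]},
    {"gripper":0,"travel":[0,0,1],"rotation":[0,0,0]},
    {"gripper":0,"travel":[0,0,0],"rotation":[0,0,0]},
    {"gripper":0,"travel":[0,0,0],"rotation":[0,0,0]},
  ],
)

```text
t: 8.0
tcp_pos: [0.5171, -0.1556, -0.0106]
tool_rot: [-0.032, 0.999, 0.0, -0.0]
force: [0.8, -0.0, -0.4]
finger_gap: -0.001
```

Request:
send_rows(
  motion=[
    {"gripper":0,"travel":[0,0,1],"rotation":[0,0,0]},
    {"gripper":0,"travel":[0,0,1],"rotation":[0,0,0]},
    {"gripper":0,"travel":[0,0,0],"rotation":[0,0,0]},
    {"gripper":0,"travel":[0,0,0],"rotation":[0,0,0]},
  ],
)

```text
t: 8.33
tcp_pos: [0.5171, -0.1556, -0.0126]
tool_rot: [-0.032, 0.999, 0.0, -0.0]
force: [-0.5, 0.1, 0.8]
finger_gap: -0.003
```

Request:
send_rows(
  motion=[
    {"gripper":0,"travel":[0,0,1],"rotation":[0,0,0]},
    {"gripper":0,"travel":[0,0,1],"rotation":[0,0,0]},
    {"gripper":0,"travel":[0,0,0],"rotation":[0,0,0]},
    {"gripper":0,"travel":[0,0,0],"rotation":[0,0,0]},
  ],
)

```text
t: 8.67
tcp_pos: [0.5172, -0.1556, -0.0146]
tool_rot: [-0.032, 0.999, 0.0, -0.0]
force: [0.3, 1.1, 0.6]
finger_gap: -0.004
```

Request:
send_rows(
  motion=[
    {"gripper":0,"travel":[0,0,1],"rotation":[0,0,0]},
    {"gripper":0,"travel":[0,0,1],"rotation":[0,0,0]},
    {"gripper":0,"travel":[0,0,0],"rotation":[0,0,0]},
    {"gripper":0,"travel":[0,0,0],"rotation":[0,0,0]},
  ],
)

```text
t: 9.0
tcp_pos: [0.5172, -0.1556, -0.0148]
tool_rot: [-0.032, 0.999, -0.0, 0.0]
force: [-2.5, 1.6, 12.1]
finger_gap: -0.002
```

Run:
```python
from h import *
w=manip.calibration('wrist');im=snap('wrist','w5');s=manip.sense();print(s['tcp_pos'],s['force'],np.array(w['cam_to_world'])[:3,3]-s['tcp_pos'])
hsv=cv2.cvtColor(im,cv2.COLOR_RGB2HSV)
for z in(0,.01,.02,.03,.04):print(z,proj(w,s['tcp_pos']+[0,0,z]))
cv2.imwrite('pics/w5c.png',cv2.resize(cv2.imread('pics/w5.png')[100:300,154:354],(600,600),interpolation=cv2.INTER_CUBIC))
```

```text
[ 0.5172634  -0.15564659 -0.01473645] [-2.96887413  0.54882754 13.103855  ] [-0.07873361 -0.00536507  0.18134555]
0 [254.75490017 221.16402466]
0.01 [254.78339892 228.07952696]
0.02 [254.81494941 235.73556032]
0.03 [254.85006952 244.25780076]
0.04 [254.88940141 253.80206762]
```

View pics/w5c.png

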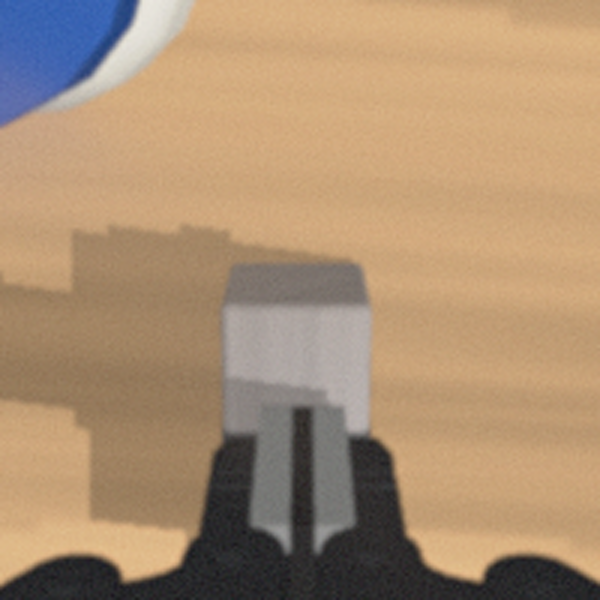

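The wrist crop shows the closed tips resting on the block top, with 13 N at TCP z = -0.0147. The real fingertips are therefore about 39 mm short of the reported TCP, and I'll use tip z = tcp z + 0.039 from now on.

Request:
send_rows(
  newtons=50,
  motion=[
    {"gripper":0,"travel":[0,0,-25],"rotation":[0,0,0]},
    {"gripper":60,"travel":[0,0,0],"rotation":[0,0,0]},
    {"gripper":60,"travel":[0,0,0],"rotation":[0,0,0]},
    {"gripper":60,"travel":[0,0,0],"rotation":[0,0,0]},
    {"gripper":60,"travel":[0,0,0],"rotation":[0,0,0]},
    {"gripper":60,"travel":[0,0,15],"rotation":[0,0,0]},
    {"gripper":60,"travel":[0,0,15],"rotation":[0,0,0]},
    {"gripper":60,"travel":[0,0,8],"rotation":[0,0,0]},
    {"gripper":60,"travel":[0,0,0],"rotation":[0,0,0]},
    {"gripper":10,"travel":[0,0,0],"rotation":[0,0,0]},
    {"gripper":10,"travel":[0,0,0],"rotation":[0,0,0]},
    {"gripper":10,"travel":[0,0,0],"rotation":[0,0,0]},
  ],
)

```text
t: 10.05
tcp_pos: [0.5177, -0.1559, -0.029]
tool_rot: [-0.032, 0.999, -0.0, 0.001]
force: [0.5, -4.9, 2.4]
finger_gap: 0.283
```

Request:
send_rows(
  motion=[
    {"gripper":10,"travel":[0,0,0],"rotation":[0,0,0]},
    {"gripper":10,"travel":[0,0,0],"rotation":[0,0,0]},
    {"gripper":10,"travel":[0,0,0],"rotation":[0,0,0]},
  ],
)

```text
t: 10.3
tcp_pos: [0.5177, -0.1558, -0.0287]
tool_rot: [-0.032, 0.999, -0.0, 0.001]
force: [-0.2, -0.4, 3.5]
finger_gap: 0.264
```

Request:
send_rows(
  motion=[
    {"gripper":10,"travel":[0,0,-30],"rotation":[0,0,0]},
    {"gripper":10,"travel":[0,0,-30],"rotation":[0,0,0]},
    {"gripper":10,"travel":[0,0,-30],"rotation":[0,0,0]},
    {"gripper":10,"travel":[7,-34,0],"rotation":[0,0,0]},
    {"gripper":10,"travel":[7,-34,0],"rotation":[0,0,0]},
    {"gripper":10,"travel":[7,-34,0],"rotation":[0,0,0]},
    {"gripper":10,"travel":[6,-34,0],"rotation":[0,0,0]},
    {"gripper":10,"travel":[6,-36,0],"rotation":[0,0,6.7]},
    {"gripper":10,"travel":[0,0,0],"rotation":[0,0,6.7]},
    {"gripper":10,"travel":[0,0,0],"rotation":[0,0,6.7]},
    {"gripper":10,"travel":[0,0,0],"rotation":[0,0,6.7]},
    {"gripper":10,"travel":[0,0,0],"rotation":[0,0,6.7]},
  ],
)

```text
t: 11.3
tcp_pos: [0.4942, -0.3291, 0.0596]
tool_rot: [0.261, 0.965, 0.001, -0.001]
force: [-0.3, 0.6, -2.9]
finger_gap: 0.265
```

Request:
send_rows(
  motion=[
    {"gripper":10,"travel":[0,0,0],"rotation":[0,0,6.7]},
    {"gripper":10,"travel":[0,0,0],"rotation":[0,0,6.7]},
    {"gripper":10,"travel":[0,0,0],"rotation":[0,0,6.7]},
    {"gripper":10,"travel":[0,0,0],"rotation":[0,0,6.7]},
    {"gripper":10,"travel":[0,0,0],"rotation":[0,0,6.7]},
    {"gripper":10,"travel":[0,0,0],"rotation":[0,0,6.7]},
    {"gripper":10,"travel":[0,0,0],"rotation":[0,0,6.7]},
    {"gripper":10,"travel":[0,0,0],"rotation":[0,0,6.7]},
    {"gripper":10,"travel":[0,0,0],"rotation":[0,0,6.7]},
    {"gripper":10,"travel":[0,0,0],"rotation":[0,0,0]},
    {"gripper":10,"travel":[0,0,0],"rotation":[0,0,0]},
    {"gripper":10,"travel":[0,0,0],"rotation":[0,0,0]},
  ],
)

```text
t: 12.3
tcp_pos: [0.4949, -0.329, 0.0601]
tool_rot: [0.707, 0.707, -0.0, -0.0]
force: [0.1, -0.2, -2.2]
finger_gap: 0.265
```

Run:
```python
from h import *
go([.4957,-.330,-.011],0)
c=manip.calibration('wrist');im=snap('wrist','w6');np.savez('w6.npz',**c)
blocks(im,c)
```

```text
t 12.3 at [ 0.4949 -0.329   0.0601] yaw 0.0 -> tool shift [-1.   0.8 71.1] turn z 0.0 grip 0.265
x 443.9 y -218.4 L 51.1 W 21.5 ang 21.0
```

View pics/w6.png

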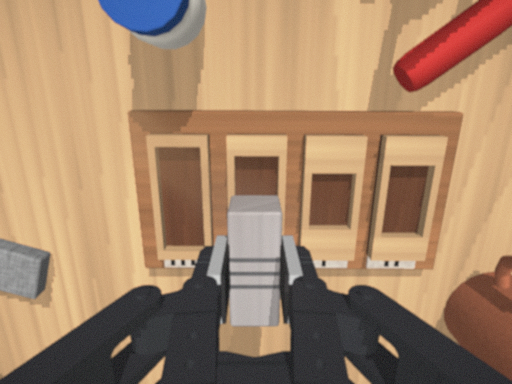

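The block is held straight at (255,260) above pocket 3, and the other pockets are visible at (180,198), (331,200) and (407,200). I'll refine the pocket centres from this closer view.

Run:
```python
from h import *
im=cv2.cvtColor(cv2.imread('pics/w6.png'),cv2.COLOR_BGR2RGB);c=dict(np.load('w6.npz'))
hsv=cv2.cvtColor(im,cv2.COLOR_RGB2HSV)
for v in (200,):
  for u0,u1 in((150,212),(305,365),(378,445)):
    print([int(x) for x in hsv[v,u0:u1:2,2]])
for n,u0,u1 in(('4',150,212),('1',305,365),('2',378,445)):
    m=np.zeros(im.shape[:2],np.uint8);m[140:262,u0:u1]=(hsv[140:262,u0:u1,2]<115)
    n_,l,st,ce=cv2.connectedComponentsWithStats(m);i=1+np.argmax(st[1:,4]);x,y,w,h=st[i,:4]
    print(n,st[i],'x',plane(c,x-.5,y+h/2,.016)[0].round(4),plane(c,x+w-.5,y+h/2,.016)[0].round(4),'y',plane(c,x+w/2,y-.5,.024)[1].round(4),plane(c,x+w/2,y+h-.5,.016)[1].round(4))
```

```text
[180, 206, 218, 216, 202, 127, 116, 120, 124, 118, 112, 113, 116, 119, 118, 122, 120, 119, 117, 119, 124, 120, 124, 128, 119, 122, 164, 205, 210, 199, 137]
[215, 216, 203, 131, 112, 110, 113, 113, 115, 117, 114, 112, 111, 109, 121, 111, 116, 114, 112, 110, 107, 103, 106, 121, 170, 217, 217, 214, 177, 172]
[160, 220, 217, 215, 142, 108, 109, 111, 113, 111, 108, 109, 106, 110, 110, 107, 111, 111, 110, 108, 106, 93, 102, 127, 123, 150, 211, 212, 212, 189, 166, 164, 162, 167]
4 [166 198  20  47 559] x 0.4272 0.4424 y -0.327 -0.3684
1 [ 311  174   42   51 1326] x 0.5361 0.5672 y -0.3093 -0.3515
2 [ 383  166   46   67 2184] x 0.5894 0.6235 y -0.3036 -0.3581
```

Request:
send_rows(
  motion=[
    {"gripper":10,"travel":[-1,0.5,20],"rotation":[0,0,0]},
    {"gripper":10,"travel":[0,0,20],"rotation":[0,0,0]},
    {"gripper":10,"travel":[0,0,15],"rotation":[0,0,0]},
    {"gripper":10,"travel":[0,0,10],"rotation":[0,0,0]},
    {"gripper":10,"travel":[0,0,6.5],"rotation":[0,0,0]},
    {"gripper":10,"travel":[0,0,0],"rotation":[0,0,0]},
    {"gripper":10,"travel":[0,0,0],"rotation":[0,0,0]},
  ],
)

```text
t: 12.93
tcp_pos: [0.4958, -0.3302, -0.0109]
tool_rot: [0.708, 0.706, 0.0, -0.0]
force: [0.3, 0.3, -3.9]
finger_gap: 0.262
```

Request:
send_rows(
  motion=[
    {"gripper":36,"travel":[0,0,0],"rotation":[0,0,0]},
    {"gripper":36,"travel":[0,0,0],"rotation":[0,0,0]},
    {"gripper":36,"travel":[0,0,0],"rotation":[0,0,0]},
    {"gripper":36,"travel":[0,0,-20],"rotation":[0,0,0]},
    {"gripper":60,"travel":[0,0,-40],"rotation":[0,0,0]},
    {"gripper":60,"travel":[20,0,-40],"rotation":[0,0,0]},
    {"gripper":60,"travel":[40,0,-40],"rotation":[0,0,0]},
    {"gripper":60,"travel":[40,0,-40],"rotation":[0,0,0]},
    {"gripper":60,"travel":[40,0,-40],"rotation":[0,0,0]},
    {"gripper":60,"travel":[40,0,-20],"rotation":[0,0,0]},
    {"gripper":60,"travel":[0,0,0],"rotation":[0,0,0]},
    {"gripper":60,"travel":[0,0,0],"rotation":[0,0,0]},
  ],
)

```text
t: 13.93
tcp_pos: [0.497, -0.1849, 0.1957]
tool_rot: [0.707, 0.708, 0.0, 0.002]
force: [-0.4, -0.1, 0.4]
finger_gap: 0.698
```

Run:
```python
from h import *
c=manip.calibration('wrist');im=snap('wrist','w7');np.savez('w7.npz',**c)
blocks(im,c);print()
go([.519,-.054,.03],95)
# slot blocks: plane is top of block .040
hsv=cv2.cvtColor(im,cv2.COLOR_RGB2HSV);m=((hsv[...,1]<60)&(hsv[...,2]>95)).astype(np.uint8);m=cv2.morphologyEx(m,cv2.MORPH_CLOSE,np.ones((5,5)))
for k in cv2.findContours(m,cv2.RETR_EXTERNAL,cv2.CHAIN_APPROX_NONE)[0]:
    P=np.array([plane(c,u,v,.04)[:2] for u,v in k[:,0]],np.float32)*1000
    (x,y),wh,a=cv2.minAreaRect(P)
    if cv2.contourArea(k)>120 and -400<y<-270 and 420<x<630: print(x,y,wh,a)
```

```text
x 434.8 y -205.0 L 68.8 W 51.8 ang 60.7
x 418.5 y -90.5 L 49.8 W 24.8 ang 13.2
x 517.8 y -54.3 L 36.4 W 25.9 ang 5.7

t 13.9833 at [ 0.4966 -0.186   0.1945] yaw -0.0 -> tool shift [132.   22.3 164.5] turn z -95.0 grip 0.7
495.14984130859375 -330.2913818359375 (77.9728012084961, 33.533294677734375) 89.85944366455078
600.5985107421875 -310.0190124511719 (20.88579559326172, 77.59382629394531) 20.843650817871094
```

Request:
send_rows(
  motion=[
    {"gripper":60,"travel":[33,5,0],"rotation":[0,0,0]},
    {"gripper":60,"travel":[33,5,0],"rotation":[0,0,0]},
    {"gripper":60,"travel":[33,5,0],"rotation":[0,0,0]},
    {"gripper":60,"travel":[32.5,6,0],"rotation":[0,0,-6.8]},
    {"gripper":60,"travel":[0,0,12],"rotation":[0,0,-6.8]},
    {"gripper":60,"travel":[0,0,12],"rotation":[0,0,-6.8]},
    {"gripper":60,"travel":[0,0,12],"rotation":[0,0,-6.8]},
    {"gripper":60,"travel":[0,0,12],"rotation":[0,0,-6.8]},
    {"gripper":60,"travel":[0,0,12],"rotation":[0,0,-6.8]},
    {"gripper":60,"travel":[0,0,12],"rotation":[0,0,-6.8]},
    {"gripper":60,"travel":[0,0,12],"rotation":[0,0,-6.8]},
    {"gripper":60,"travel":[0,0,12],"rotation":[0,0,-6.8]},
  ],
)

```text
t: 14.98
tcp_pos: [0.5173, -0.0562, 0.0956]
tool_rot: [0.248, 0.969, -0.0, -0.001]
force: [0.0, -0.8, 0.2]
finger_gap: 0.704
```

Request:
send_rows(
  motion=[
    {"gripper":60,"travel":[0,0,12],"rotation":[0,0,-6.8]},
    {"gripper":60,"travel":[0,0,12],"rotation":[0,0,-6.8]},
    {"gripper":60,"travel":[0,0,12],"rotation":[0,0,-6.8]},
    {"gripper":60,"travel":[0,0,12],"rotation":[0,0,-6.8]},
    {"gripper":60,"travel":[0,0,12],"rotation":[0,0,-6.8]},
    {"gripper":60,"travel":[0,0,0],"rotation":[0,0,0]},
    {"gripper":60,"travel":[0,0,0],"rotation":[0,0,0]},
    {"gripper":60,"travel":[0,0,0],"rotation":[0,0,0]},
  ],
)

```text
t: 15.65
tcp_pos: [0.5176, -0.0554, 0.0371]
tool_rot: [-0.043, 0.999, -0.0, -0.0]
force: [-0.6, 0.4, -0.0]
finger_gap: 0.702
```

Run:
```python
from h import *
go([.5175,-.0545,-.029],95.5)
c=manip.calibration('wrist');im=snap('wrist','w8')
blocks(im,c)
```

```text
t 15.65 at [ 0.5176 -0.0554  0.0371] yaw 94.9 -> tool shift [ 0.   1.  66.1] turn z -0.6 grip 0.702
x 561.0 y -111.5 L 43.9 W 10.8 ang -16.5
x 551.1 y 6.8 L 43.9 W 11.0 ang 25.9
x 514.7 y -53.7 L 41.7 W 23.5 ang 6.0
x 439.9 y -185.4 L 52.2 W 40.2 ang -8.7
x 421.6 y -3.0 L 65.7 W 25.9 ang 12.6
x 418.5 y -89.5 L 45.0 W 24.9 ang 13.5
```

Request:
send_rows(
  motion=[
    {"gripper":60,"travel":[0,1.5,20],"rotation":[0,0,-0.8]},
    {"gripper":60,"travel":[0,0,20],"rotation":[0,0,0]},
    {"gripper":60,"travel":[0,0,16],"rotation":[0,0,0]},
    {"gripper":60,"travel":[0,0,10],"rotation":[0,0,0]},
    {"gripper":60,"travel":[0,0,0],"rotation":[0,0,0]},
    {"gripper":10,"travel":[0,0,0],"rotation":[0,0,0]},
    {"gripper":10,"travel":[0,0,0],"rotation":[0,0,0]},
    {"gripper":10,"travel":[0,0,0],"rotation":[0,0,0]},
    {"gripper":10,"travel":[0,0,0],"rotation":[0,0,0]},
    {"gripper":10,"travel":[0,0,0],"rotation":[0,0,0]},
    {"gripper":10,"travel":[0,0,0],"rotation":[0,0,0]},
  ],
)

```text
t: 16.62
tcp_pos: [0.5182, -0.0534, -0.0275]
tool_rot: [-0.051, 0.999, -0.0, 0.001]
force: [-1.0, 0.6, 7.3]
finger_gap: 0.269
```

Run:
```python
from h import *
go([.5492,-.330,.061],0)
```

```text
t 16.6167 at [ 0.5182 -0.0534 -0.0275] yaw 95.9 -> tool shift [  -2.5 -278.3  -88.5] turn z 95.9 grip 0.269
```

Request:
send_rows(
  motion=[
    {"gripper":10,"travel":[0,0,-30],"rotation":[0,0,0]},
    {"gripper":10,"travel":[0,0,-30],"rotation":[0,0,0]},
    {"gripper":10,"travel":[0,0,-30],"rotation":[0,0,0]},
    {"gripper":10,"travel":[0,-35,0],"rotation":[0,0,0]},
    {"gripper":10,"travel":[0,-35,0],"rotation":[0,0,0]},
    {"gripper":10,"travel":[0,-35,0],"rotation":[0,0,0]},
    {"gripper":10,"travel":[0,-35,0],"rotation":[0,0,0]},
    {"gripper":10,"travel":[0,-35,0],"rotation":[0,0,0]},
    {"gripper":10,"travel":[0,-35,0],"rotation":[0,0,0]},
    {"gripper":10,"travel":[-1,-35,0],"rotation":[0,0,0]},
    {"gripper":10,"travel":[-1,-33,0],"rotation":[0,0,6.85]},
    {"gripper":10,"travel":[0,0,0],"rotation":[0,0,6.85]},
  ],
)

```text
t: 17.62
tcp_pos: [0.5495, -0.338, 0.0619]
tool_rot: [0.073, 0.997, -0.003, 0.003]
force: [1.3, -1.4, -0.3]
finger_gap: 0.26
```

Request:
send_rows(
  motion=[
    {"gripper":10,"travel":[0,0,0],"rotation":[0,0,6.85]},
    {"gripper":10,"travel":[0,0,0],"rotation":[0,0,6.85]},
    {"gripper":10,"travel":[0,0,0],"rotation":[0,0,6.85]},
    {"gripper":10,"travel":[0,0,0],"rotation":[0,0,6.85]},
    {"gripper":10,"travel":[0,0,0],"rotation":[0,0,6.85]},
    {"gripper":10,"travel":[0,0,0],"rotation":[0,0,6.85]},
    {"gripper":10,"travel":[0,0,0],"rotation":[0,0,6.85]},
    {"gripper":10,"travel":[0,0,0],"rotation":[0,0,6.85]},
    {"gripper":10,"travel":[0,0,0],"rotation":[0,0,6.85]},
    {"gripper":10,"travel":[0,0,0],"rotation":[0,0,6.85]},
    {"gripper":10,"travel":[0,0,0],"rotation":[0,0,6.85]},
    {"gripper":10,"travel":[0,0,0],"rotation":[0,0,6.85]},
  ],
)

```text
t: 18.62
tcp_pos: [0.5472, -0.3289, 0.061]
tool_rot: [0.709, 0.705, -0.0, -0.001]
force: [1.0, -0.2, -2.2]
finger_gap: 0.266
```

```bash
cat >> h.py <<'E'
def held(im,c):
    """held block, seen in mask; top plane from tcp (block bottom = tcp+.0287)"""
    z=manip.sense()['tcp_pos'][2]+.0285+.024
    hsv=cv2.cvtColor(im,cv2.COLOR_RGB2HSV);m=((hsv[...,1]<40)&(hsv[...,2]>130)).astype(np.uint8)
    l,u=cv2.connectedComponents(m)[1],0
    v=[k for k in cv2.findContours(m,cv2.RETR_EXTERNAL,cv2.CHAIN_APPROX_NONE)[0] if cv2.contourArea(k)>300]
    for k in v:
        x,y,w,h=cv2.boundingRect(k);print('px',x,y,w,h,'far y',plane(c,x+w/2,y,z).round(4),'near y',plane(c,x+w/2,y+h,z).round(4))
E
python3 - <<'E'
from h import *
go([.5492,-.330,-.0105],0)
c=manip.calibration('wrist');im=snap('wrist','w9');held(im,c)
E
```

```text
t 18.6167 at [ 0.5472 -0.3289  0.061 ] yaw -0.4 -> tool shift [-1.1  2.1 71.5] turn z -0.4 grip 0.266
px 230 268 49 31 far y [ 0.5468 -0.33    0.1135] near y [ 0.5467 -0.3466  0.1135]
px 208 236 19 49 far y [ 0.5307 -0.3138  0.1135] near y [ 0.5296 -0.3388  0.1135]
px 162 215 37 38 far y [ 0.5152 -0.3038  0.1135] near y [ 0.5138 -0.3221  0.1135]
px 228 211 74 73 far y [ 0.5515 -0.3022  0.1135] near y [ 0.5516 -0.3384  0.1135]
px 159 164 39 50 far y [ 0.5161 -0.2813  0.1135] near y [ 0.5143 -0.3033  0.1135]
px 50 0 76 49 far y [ 0.4887 -0.2218  0.1135] near y [ 0.4861 -0.2377  0.1135]
```

Request:
send_rows(
  motion=[
    {"gripper":10,"travel":[-1,2,20],"rotation":[0,0,-0.4]},
    {"gripper":10,"travel":[0,0,20],"rotation":[0,0,0]},
    {"gripper":10,"travel":[0,0,15],"rotation":[0,0,0]},
    {"gripper":10,"travel":[0,0,10],"rotation":[0,0,0]},
    {"gripper":10,"travel":[0,0,6.5],"rotation":[0,0,0]},
    {"gripper":10,"travel":[0,0,0],"rotation":[0,0,0]},
    {"gripper":10,"travel":[0,0,0],"rotation":[0,0,0]},
  ],
)

```text
t: 19.25
tcp_pos: [0.55, -0.3307, -0.01]
tool_rot: [0.704, 0.71, 0.0, 0.0]
force: [-0.5, 0.0, -2.2]
finger_gap: 0.263
```

Request:
send_rows(
  motion=[
    {"gripper":36,"travel":[0,0,0],"rotation":[0,0,0]},
    {"gripper":36,"travel":[0,0,0],"rotation":[0,0,0]},
    {"gripper":36,"travel":[0,0,0],"rotation":[0,0,0]},
    {"gripper":36,"travel":[0,0,-20],"rotation":[0,0,0]},
    {"gripper":60,"travel":[0,0,-40],"rotation":[0,0,0]},
    {"gripper":60,"travel":[20,-20,-40],"rotation":[0,0,0]},
    {"gripper":60,"travel":[30,-25,-40],"rotation":[0,0,0]},
    {"gripper":60,"travel":[30,-25,-40],"rotation":[0,0,0]},
    {"gripper":60,"travel":[30,-25,-40],"rotation":[0,0,0]},
    {"gripper":60,"travel":[30,-25,-20],"rotation":[0,0,0]},
    {"gripper":60,"travel":[0,0,0],"rotation":[0,0,0]},
    {"gripper":60,"travel":[0,0,0],"rotation":[0,0,0]},
  ],
)

```text
t: 20.25
tcp_pos: [0.452, -0.2176, 0.1943]
tool_rot: [0.704, 0.71, 0.0, 0.002]
force: [1.7, 0.0, 0.4]
finger_gap: 0.701
```

Run:
```python
from h import *
c=manip.calibration('wrist');im=snap('wrist','w10');np.savez('w10.npz',**c)
go([.4185,-.0905,.035],103.3)
blocks(im,c)
```

```text
t 20.3 at [ 0.4528 -0.2187  0.1934] yaw 0.4 -> tool shift [128.5 -33.4 158.4] turn z -102.9 grip 0.703
x 436.9 y -204.4 L 61.0 W 51.6 ang 88.4
x 417.6 y -91.5 L 47.8 W 25.9 ang 13.7
```

View pics/w10.png

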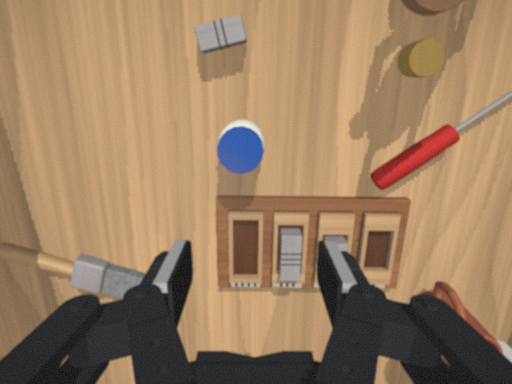

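Blocks 3 and 1 are in their pockets, at (290,252) and partly hidden at (337,245). The 2-ring block at (220,34) hasn't moved, nor has the jar at (241,148).

Request:
send_rows(
  motion=[
    {"gripper":56,"travel":[32,-8,0],"rotation":[0,0,0]},
    {"gripper":56,"travel":[32,-8,0],"rotation":[0,0,0]},
    {"gripper":56,"travel":[32,-9,0],"rotation":[0,0,0]},
    {"gripper":56,"travel":[32.5,-9,0],"rotation":[0,0,-6.9]},
    {"gripper":56,"travel":[0,0,12],"rotation":[0,0,-6.9]},
    {"gripper":56,"travel":[0,0,12],"rotation":[0,0,-6.9]},
    {"gripper":56,"travel":[0,0,12],"rotation":[0,0,-6.9]},
    {"gripper":56,"travel":[0,0,12],"rotation":[0,0,-6.9]},
    {"gripper":56,"travel":[0,0,12],"rotation":[0,0,-6.9]},
    {"gripper":56,"travel":[0,0,12],"rotation":[0,0,-6.9]},
    {"gripper":56,"travel":[0,0,12],"rotation":[0,0,-6.9]},
    {"gripper":56,"travel":[0,0,12],"rotation":[0,0,-6.9]},
  ],
)

```text
t: 21.3
tcp_pos: [0.4187, -0.0913, 0.0947]
tool_rot: [0.235, 0.972, -0.0, -0.0]
force: [-0.6, 0.0, 0.8]
finger_gap: 0.655
```

Request:
send_rows(
  motion=[
    {"gripper":56,"travel":[0,0,12],"rotation":[0,0,-6.9]},
    {"gripper":56,"travel":[0,0,12],"rotation":[0,0,-6.9]},
    {"gripper":56,"travel":[0,0,12],"rotation":[0,0,-6.9]},
    {"gripper":56,"travel":[0,0,12],"rotation":[0,0,-6.9]},
    {"gripper":56,"travel":[0,0,12],"rotation":[0,0,-6.9]},
    {"gripper":56,"travel":[0,0,0],"rotation":[0,0,-6.5]},
    {"gripper":56,"travel":[0,0,0],"rotation":[0,0,0]},
    {"gripper":56,"travel":[0,0,0],"rotation":[0,0,0]},
    {"gripper":56,"travel":[0,0,0],"rotation":[0,0,0]},
  ],
)

```text
t: 22.05
tcp_pos: [0.4182, -0.0908, 0.0358]
tool_rot: [-0.116, 0.993, -0.0, 0.0]
force: [-0.4, -0.0, -0.3]
finger_gap: 0.655
```

Run:
```python
from h import *
go([.418,-.0905,-.029],103.5)
c=manip.calibration('wrist');im=snap('wrist','w11')
blocks(im,c)
```

```text
t 22.05 at [ 0.4182 -0.0908  0.0358] yaw 103.3 -> tool shift [ 0.1  0.4 64.8] turn z -0.2 grip 0.655
x 466.7 y -136.3 L 42.1 W 10.6 ang -6.1
x 441.4 y -28.7 L 42.2 W 10.4 ang 32.9
x 414.7 y -4.9 L 80.0 W 29.4 ang 21.4
x 414.1 y -91.2 L 52.9 W 23.7 ang 14.1
x 444.2 y -210.6 L 94.0 W 56.7 ang -39.3
```

Request:
send_rows(
  motion=[
    {"gripper":56,"travel":[1,0,20],"rotation":[0,0,-0.4]},
    {"gripper":56,"travel":[0,0,20],"rotation":[0,0,0]},
    {"gripper":56,"travel":[0,0,15],"rotation":[0,0,0]},
    {"gripper":56,"travel":[0,0,9],"rotation":[0,0,0]},
    {"gripper":56,"travel":[0,0,0],"rotation":[0,0,0]},
    {"gripper":10,"travel":[0,0,0],"rotation":[0,0,0]},
    {"gripper":10,"travel":[0,0,0],"rotation":[0,0,0]},
    {"gripper":10,"travel":[0,0,0],"rotation":[0,0,0]},
    {"gripper":10,"travel":[0,0,0],"rotation":[0,0,0]},
    {"gripper":10,"travel":[0,0,0],"rotation":[0,0,0]},
    {"gripper":10,"travel":[0,0,0],"rotation":[0,0,0]},
  ],
)

```text
t: 23.02
tcp_pos: [0.4171, -0.0908, -0.0268]
tool_rot: [-0.121, 0.993, -0.001, 0.001]
force: [-0.2, 0.7, 6.9]
finger_gap: 0.265
```

Run:
```python
from h import *
go([.6032,-.330,.063],0)
```

```text
t 23.0167 at [ 0.4171 -0.0908 -0.0268] yaw 103.9 -> tool shift [-123.3 -276.9  -89.8] turn z 103.9 grip 0.265
```

Request:
send_rows(
  motion=[
    {"gripper":10,"travel":[0,0,-30],"rotation":[0,0,0]},
    {"gripper":10,"travel":[0,0,-30],"rotation":[0,0,0]},
    {"gripper":10,"travel":[0,0,-30],"rotation":[0,0,0]},
    {"gripper":10,"travel":[-15,-35,0],"rotation":[0,0,0]},
    {"gripper":10,"travel":[-15,-35,0],"rotation":[0,0,0]},
    {"gripper":10,"travel":[-15,-35,0],"rotation":[0,0,0]},
    {"gripper":10,"travel":[-15,-35,0],"rotation":[0,0,0]},
    {"gripper":10,"travel":[-15,-35,0],"rotation":[0,0,0]},
    {"gripper":10,"travel":[-16,-34,0],"rotation":[0,0,0]},
    {"gripper":10,"travel":[-16,-34,0],"rotation":[0,0,0]},
    {"gripper":10,"travel":[-16,-34,0],"rotation":[0,0,6.9]},
    {"gripper":10,"travel":[0,0,0],"rotation":[0,0,6.9]},
  ],
)

```text
t: 24.02
tcp_pos: [0.608, -0.3379, 0.0631]
tool_rot: [0.004, 1.0, -0.004, 0.005]
force: [0.2, -0.6, -1.4]
finger_gap: 0.262
```

Request:
send_rows(
  motion=[
    {"gripper":10,"travel":[0,0,0],"rotation":[0,0,6.9]},
    {"gripper":10,"travel":[0,0,0],"rotation":[0,0,6.9]},
    {"gripper":10,"travel":[0,0,0],"rotation":[0,0,6.9]},
    {"gripper":10,"travel":[0,0,0],"rotation":[0,0,6.9]},
    {"gripper":10,"travel":[0,0,0],"rotation":[0,0,6.9]},
    {"gripper":10,"travel":[0,0,0],"rotation":[0,0,6.9]},
    {"gripper":10,"travel":[0,0,0],"rotation":[0,0,6.9]},
    {"gripper":10,"travel":[0,0,0],"rotation":[0,0,6.9]},
    {"gripper":10,"travel":[0,0,0],"rotation":[0,0,6.9]},
    {"gripper":10,"travel":[0,0,0],"rotation":[0,0,6.9]},
    {"gripper":10,"travel":[0,0,0],"rotation":[0,0,6.9]},
    {"gripper":10,"travel":[0,0,0],"rotation":[0,0,6.9]},
  ],
)

```text
t: 25.02
tcp_pos: [0.6016, -0.3293, 0.0618]
tool_rot: [0.663, 0.749, -0.0, -0.001]
force: [0.4, 1.0, -2.4]
finger_gap: 0.267
```

Request:
send_rows(
  motion=[
    {"gripper":10,"travel":[0,0,0],"rotation":[0,0,7.1]},
    {"gripper":10,"travel":[0,0,0],"rotation":[0,0,0]},
    {"gripper":10,"travel":[0,0,0],"rotation":[0,0,0]},
  ],
)

```text
t: 25.27
tcp_pos: [0.6018, -0.3295, 0.0619]
tool_rot: [0.705, 0.709, -0.0, -0.001]
force: [0.5, 0.5, -0.7]
finger_gap: 0.263
```

Run:
```python
from h import *
go([.6032,-.330,-.0095],0)
c=manip.calibration('wrist');im=snap('wrist','w12');held(im,c)
```

```text
t 25.2667 at [ 0.6018 -0.3295  0.0619] yaw 0.4 -> tool shift [-0.6  1.4 71.4] turn z 0.4 grip 0.263
px 230 274 48 34 far y [ 0.6013 -0.3335  0.1145] near y [ 0.6014 -0.352   0.1145]
px 231 261 47 10 far y [ 0.6015 -0.3268  0.1145] near y [ 0.6015 -0.332   0.1145]
px 283 236 19 49 far y [ 0.6181 -0.3143  0.1145] near y [ 0.6191 -0.3392  0.1145]
px 208 236 19 49 far y [ 0.5852 -0.3145  0.1145] near y [ 0.5844 -0.3395  0.1145]
px 83 223 38 28 far y [ 0.5353 -0.3086  0.1145] near y [ 0.5334 -0.3222  0.1145]
px 162 211 35 22 far y [ 0.5692 -0.3028  0.1145] near y [ 0.5686 -0.3131  0.1145]
px 228 201 53 57 far y [ 0.6013 -0.2981  0.1145] near y [ 0.6015 -0.3253  0.1145]
px 159 176 39 33 far y [ 0.5698 -0.2873  0.1145] near y [ 0.5689 -0.3019  0.1145]
px 75 163 46 39 far y [ 0.5373 -0.282   0.1145] near y [ 0.5349 -0.2989  0.1145]
```

Request:
send_rows(
  motion=[
    {"gripper":10,"travel":[-1,1.5,20],"rotation":[0,0,0.4]},
    {"gripper":10,"travel":[0,0,20],"rotation":[0,0,0]},
    {"gripper":10,"travel":[0,0,15],"rotation":[0,0,0]},
    {"gripper":10,"travel":[0,0,10],"rotation":[0,0,0]},
    {"gripper":10,"travel":[0,0,6.5],"rotation":[0,0,0]},
    {"gripper":10,"travel":[0,0,0],"rotation":[0,0,0]},
    {"gripper":10,"travel":[0,0,0],"rotation":[0,0,0]},
  ],
)

```text
t: 25.9
tcp_pos: [0.6043, -0.3312, -0.0089]
tool_rot: [0.708, 0.706, 0.0, 0.001]
force: [0.1, -0.7, -1.8]
finger_gap: 0.259
```

Request:
send_rows(
  motion=[
    {"gripper":36,"travel":[0,0,0],"rotation":[0,0,0]},
    {"gripper":36,"travel":[0,0,0],"rotation":[0,0,0]},
    {"gripper":36,"travel":[0,0,0],"rotation":[0,0,0]},
    {"gripper":36,"travel":[0,0,-20],"rotation":[0,0,0]},
    {"gripper":60,"travel":[0,0,-40],"rotation":[0,0,0]},
    {"gripper":60,"travel":[25,-25,-30],"rotation":[0,0,0]},
    {"gripper":60,"travel":[34,-22,-30],"rotation":[0,0,0]},
    {"gripper":60,"travel":[34,-22,-30],"rotation":[0,0,0]},
    {"gripper":60,"travel":[34,-22,-30],"rotation":[0,0,0]},
    {"gripper":60,"travel":[34,-22,-20],"rotation":[0,0,0]},
    {"gripper":60,"travel":[34,-22,0],"rotation":[0,0,0]},
    {"gripper":60,"travel":[34,-22,0],"rotation":[0,0,0]},
  ],
)

```text
t: 26.9
tcp_pos: [0.4636, -0.1237, 0.1727]
tool_rot: [0.709, 0.706, 0.001, 0.003]
force: [0.5, 0.3, 0.6]
finger_gap: 0.708
```

Request:
send_rows(
  motion=[
    {"gripper":60,"travel":[34,-10,0],"rotation":[0,0,0]},
    {"gripper":60,"travel":[34,-10,0],"rotation":[0,0,0]},
    {"gripper":60,"travel":[20,0,0],"rotation":[0,0,0]},
    {"gripper":60,"travel":[0,0,0],"rotation":[0,0,0]},
    {"gripper":60,"travel":[0,0,0],"rotation":[0,0,0]},
  ],
)

```text
t: 27.32
tcp_pos: [0.4441, -0.0356, 0.1713]
tool_rot: [0.708, 0.707, 0.0, 0.001]
force: [0.2, -0.8, 0.4]
finger_gap: 0.701
```

Run:
```python
from h import *
c=manip.calibration('wrist');im=snap('wrist','w13');np.savez('w13.npz',**c)
go([.4185,-.004,.035],105)
blocks(im,c)
```

```text
t 27.3667 at [ 0.4446 -0.0365  0.1712] yaw -0.1 -> tool shift [ 32.5 -26.2 136.2] turn z -105.1 grip 0.695
x 437.3 y -206.3 L 86.6 W 50.6 ang 88.5
x 544.5 y -155.9 L 74.3 W 19.3 ang -68.8
x 343.2 y -155.3 L 74.9 W 19.6 ang 68.9
x 418.5 y -2.7 L 71.5 W 25.3 ang 15.1
```

Request:
send_rows(
  motion=[
    {"gripper":60,"travel":[33,-26,0],"rotation":[0,0,-7]},
    {"gripper":60,"travel":[0,0,10],"rotation":[0,0,-7]},
    {"gripper":60,"travel":[0,0,10],"rotation":[0,0,-7]},
    {"gripper":60,"travel":[0,0,10],"rotation":[0,0,-7]},
    {"gripper":60,"travel":[0,0,10],"rotation":[0,0,-7]},
    {"gripper":60,"travel":[0,0,10],"rotation":[0,0,-7]},
    {"gripper":60,"travel":[0,0,10],"rotation":[0,0,-7]},
    {"gripper":60,"travel":[0,0,10],"rotation":[0,0,-7]},
    {"gripper":60,"travel":[0,0,10],"rotation":[0,0,-7]},
    {"gripper":60,"travel":[0,0,10],"rotation":[0,0,-7]},
    {"gripper":60,"travel":[0,0,10],"rotation":[0,0,-7]},
    {"gripper":60,"travel":[0,0,10],"rotation":[0,0,-7]},
  ],
)

```text
t: 28.37
tcp_pos: [0.4196, -0.0051, 0.06]
tool_rot: [0.052, 0.999, -0.0, 0.001]
force: [0.0, 0.0, -0.1]
finger_gap: 0.696
```

Request:
send_rows(
  motion=[
    {"gripper":60,"travel":[0,0,10],"rotation":[0,0,-7]},
    {"gripper":60,"travel":[0,0,10],"rotation":[0,0,-7]},
    {"gripper":60,"travel":[0,0,6],"rotation":[0,0,-7]},
    {"gripper":60,"travel":[0,0,0],"rotation":[0,0,0]},
    {"gripper":60,"travel":[0,0,0],"rotation":[0,0,0]},
    {"gripper":60,"travel":[0,0,0],"rotation":[0,0,0]},
  ],
)

```text
t: 28.87
tcp_pos: [0.4189, -0.0042, 0.0347]
tool_rot: [-0.127, 0.992, -0.0, 0.001]
force: [-0.0, -0.2, -0.4]
finger_gap: 0.703
```

Run:
```python
from h import *
go([.4185,-.0035,-.029],105.1)
c=manip.calibration('wrist');im=snap('wrist','w14')
blocks(im,c)
```

```text
t 28.8667 at [ 0.4189 -0.0042  0.0347] yaw 104.6 -> tool shift [ 0.2  0.8 63.7] turn z -0.5 grip 0.703
x 440.1 y 61.8 L 43.4 W 10.6 ang 35.9
x 469.5 y -51.8 L 43.5 W 10.3 ang -7.4
x 416.1 y -4.1 L 75.9 W 23.9 ang 15.0
```

Request:
send_rows(
  motion=[
    {"gripper":60,"travel":[0,0.5,20],"rotation":[0,0,-0.4]},
    {"gripper":60,"travel":[0,0,20],"rotation":[0,0,0]},
    {"gripper":60,"travel":[0,0,15],"rotation":[0,0,0]},
    {"gripper":60,"travel":[0,0,8],"rotation":[0,0,0]},
    {"gripper":60,"travel":[0,0,0],"rotation":[0,0,0]},
    {"gripper":10,"travel":[0,0,0],"rotation":[0,0,0]},
    {"gripper":10,"travel":[0,0,0],"rotation":[0,0,0]},
    {"gripper":10,"travel":[0,0,0],"rotation":[0,0,0]},
    {"gripper":10,"travel":[0,0,0],"rotation":[0,0,0]},
    {"gripper":10,"travel":[0,0,0],"rotation":[0,0,0]},
    {"gripper":10,"travel":[0,0,0],"rotation":[0,0,0]},
  ],
)

```text
t: 29.83
tcp_pos: [0.4186, -0.003, -0.0274]
tool_rot: [-0.132, 0.991, -0.0, 0.001]
force: [-1.2, -0.7, 7.0]
finger_gap: 0.264
```

Run:
```python
from h import *
go([.4412,-.330,.071],0)
```

```text
t 29.8333 at [ 0.4186 -0.003  -0.0274] yaw 105.2 -> tool shift [  63.7 -321.5  -98.4] turn z 105.2 grip 0.264
```

Request:
send_rows(
  motion=[
    {"gripper":10,"travel":[0,0,-33],"rotation":[0,0,0]},
    {"gripper":10,"travel":[0,0,-33],"rotation":[0,0,0]},
    {"gripper":10,"travel":[0,0,-33],"rotation":[0,0,0]},
    {"gripper":10,"travel":[7,-36,0],"rotation":[0,0,0]},
    {"gripper":10,"travel":[7,-36,0],"rotation":[0,0,0]},
    {"gripper":10,"travel":[7,-36,0],"rotation":[0,0,0]},
    {"gripper":10,"travel":[7,-36,0],"rotation":[0,0,0]},
    {"gripper":10,"travel":[7,-36,0],"rotation":[0,0,0]},
    {"gripper":10,"travel":[7,-36,0],"rotation":[0,0,0]},
    {"gripper":10,"travel":[7,-36,0],"rotation":[0,0,0]},
    {"gripper":10,"travel":[7,-36,0],"rotation":[0,0,0]},
    {"gripper":10,"travel":[8,-34,0],"rotation":[0,0,7]},
  ],
)

```text
t: 30.83
tcp_pos: [0.4399, -0.332, 0.0706]
tool_rot: [-0.07, 0.998, 0.0, -0.0]
force: [1.0, 0.2, -2.3]
finger_gap: 0.268
```

Request:
send_rows(
  motion=[
    {"gripper":10,"travel":[0,0,0],"rotation":[0,0,7]},
    {"gripper":10,"travel":[0,0,0],"rotation":[0,0,7]},
    {"gripper":10,"travel":[0,0,0],"rotation":[0,0,7]},
    {"gripper":10,"travel":[0,0,0],"rotation":[0,0,7]},
    {"gripper":10,"travel":[0,0,0],"rotation":[0,0,7]},
    {"gripper":10,"travel":[0,0,0],"rotation":[0,0,7]},
    {"gripper":10,"travel":[0,0,0],"rotation":[0,0,7]},
    {"gripper":10,"travel":[0,0,0],"rotation":[0,0,7]},
    {"gripper":10,"travel":[0,0,0],"rotation":[0,0,7]},
    {"gripper":10,"travel":[0,0,0],"rotation":[0,0,7]},
    {"gripper":10,"travel":[0,0,0],"rotation":[0,0,7]},
    {"gripper":10,"travel":[0,0,0],"rotation":[0,0,7]},
  ],
)

```text
t: 31.83
tcp_pos: [0.4398, -0.3295, 0.0704]
tool_rot: [0.617, 0.787, 0.0, -0.001]
force: [0.5, -0.1, -3.2]
finger_gap: 0.264
```

Request:
send_rows(
  motion=[
    {"gripper":10,"travel":[0,0,0],"rotation":[0,0,7]},
    {"gripper":10,"travel":[0,0,0],"rotation":[0,0,7]},
    {"gripper":10,"travel":[0,0,0],"rotation":[0,0,0]},
    {"gripper":10,"travel":[0,0,0],"rotation":[0,0,0]},
  ],
)

```text
t: 32.17
tcp_pos: [0.44, -0.3297, 0.0704]
tool_rot: [0.705, 0.709, 0.0, -0.001]
force: [-0.5, -0.6, -2.7]
finger_gap: 0.263
```

Run:
```python
from h import *
go([.4412,-.330,-.0103],0)
c=manip.calibration('wrist');im=snap('wrist','w15');held(im,c)
```

```text
t 32.1667 at [ 0.44   -0.3297  0.0704] yaw 0.4 -> tool shift [-0.3  1.2 80.7] turn z 0.4 grip 0.263
px 230 288 48 41 far y [ 0.4395 -0.3413  0.123 ] near y [ 0.4396 -0.3645  0.123 ]
px 231 275 47 10 far y [ 0.4397 -0.3344  0.123 ] near y [ 0.4397 -0.3397  0.123 ]
px 230 261 48 11 far y [ 0.4394 -0.3271  0.123 ] near y [ 0.4394 -0.3328  0.123 ]
px 230 248 49 10 far y [ 0.4396 -0.3206  0.123 ] near y [ 0.4396 -0.3256  0.123 ]
px 283 236 19 49 far y [ 0.4562 -0.3146  0.123 ] near y [ 0.4573 -0.3396  0.123 ]
px 208 236 18 48 far y [ 0.4231 -0.3148  0.123 ] near y [ 0.4223 -0.3392  0.123 ]
px 31 230 83 60 far y [ 0.36   -0.3123  0.123 ] near y [ 0.355  -0.3429  0.123 ]
px 310 219 35 27 far y [ 0.471  -0.3064  0.123 ] near y [ 0.472  -0.3194  0.123 ]
px 465 214 38 24 far y [ 0.538  -0.3037  0.123 ] near y [ 0.5405 -0.3151  0.123 ]
px 0 209 39 61 far y [ 0.339  -0.3026  0.123 ] near y [ 0.3326 -0.3324  0.123 ]
px 391 208 37 21 far y [ 0.5056 -0.3012  0.123 ] near y [ 0.5071 -0.311   0.123 ]
px 227 178 55 66 far y [ 0.4394 -0.2883  0.123 ] near y [ 0.4396 -0.3186  0.123 ]
px 389 174 43 32 far y [ 0.5038 -0.2862  0.123 ] near y [ 0.5059 -0.3003  0.123 ]
px 468 168 44 34 far y [ 0.536  -0.2834  0.123 ] near y [ 0.5394 -0.2982  0.123 ]
px 312 161 38 38 far y [ 0.4705 -0.2809  0.123 ] near y [ 0.4718 -0.2973  0.123 ]
px 212 5 81 44 far y [ 0.4383 -0.2246  0.123 ] near y [ 0.4384 -0.239   0.123 ]
```

Request:
send_rows(
  motion=[
    {"gripper":10,"travel":[-0.5,1.5,25],"rotation":[0,0,0.4]},
    {"gripper":10,"travel":[0,0,25],"rotation":[0,0,0]},
    {"gripper":10,"travel":[0,0,15],"rotation":[0,0,0]},
    {"gripper":10,"travel":[0,0,10],"rotation":[0,0,0]},
    {"gripper":10,"travel":[0,0,5.5],"rotation":[0,0,0]},
    {"gripper":10,"travel":[0,0,0],"rotation":[0,0,0]},
    {"gripper":10,"travel":[0,0,0],"rotation":[0,0,0]},
  ],
)

```text
t: 32.8
tcp_pos: [0.4423, -0.3313, -0.0096]
tool_rot: [0.708, 0.706, -0.0, 0.001]
force: [0.2, -0.8, -2.9]
finger_gap: 0.264
```

Request:
send_rows(
  motion=[
    {"gripper":36,"travel":[0,0,0],"rotation":[0,0,0]},
    {"gripper":36,"travel":[0,0,0],"rotation":[0,0,0]},
    {"gripper":36,"travel":[0,0,0],"rotation":[0,0,0]},
    {"gripper":36,"travel":[0,0,-20],"rotation":[0,0,0]},
    {"gripper":60,"travel":[0,0,-40],"rotation":[0,0,0]},
    {"gripper":60,"travel":[0,5,-40],"rotation":[0,0,0]},
    {"gripper":60,"travel":[25,8,-30],"rotation":[0,0,0]},
    {"gripper":60,"travel":[30,8,-30],"rotation":[0,0,0]},
    {"gripper":60,"travel":[30,8,-30],"rotation":[0,0,0]},
    {"gripper":60,"travel":[30,8,-30],"rotation":[0,0,0]},
    {"gripper":60,"travel":[30,8,-30],"rotation":[0,0,0]},
    {"gripper":60,"travel":[30,8,-30],"rotation":[0,0,0]},
  ],
)

```text
t: 33.8
tcp_pos: [0.494, -0.1597, 0.2671]
tool_rot: [0.709, 0.706, 0.0, 0.001]
force: [1.4, -1.3, -0.2]
finger_gap: 0.702
```

Request:
send_rows(
  motion=[
    {"gripper":60,"travel":[30,5,-20],"rotation":[0,0,0]},
    {"gripper":60,"travel":[20,0,0],"rotation":[0,0,0]},
    {"gripper":60,"travel":[0,0,0],"rotation":[0,0,0]},
    {"gripper":60,"travel":[0,0,0],"rotation":[0,0,0]},
  ],
)

```text
t: 34.13
tcp_pos: [0.4992, -0.1104, 0.2856]
tool_rot: [0.708, 0.707, 0.0, 0.001]
force: [0.6, -0.4, -0.6]
finger_gap: 0.7
```

Run:
```python
from h import *
go([.4185,-.004,.035],105)
c=manip.calibration('wrist');im=snap('wrist','w16');np.savez('w16.npz',**c)
ps=np.array([proj(c,[x,-.33,.03]) for x in(.41,.64)]);u0,u1=ps[:,0].astype(int);v=int(ps[:,1].mean())
print(u0,u1,v)
a=cv2.imread('pics/w16.png')[v-50:v+50,max(u0-10,0):u1+10]
b=cv2.imread('pics/scene0.png')[150:315,190:400]
a=cv2.resize(a,(600,int(600*a.shape[0]/a.shape[1])),interpolation=cv2.INTER_CUBIC)[:310]
b=cv2.resize(b,(370,290),interpolation=cv2.INTER_CUBIC)
o=np.zeros((600,600,3),np.uint8);o[:a.shape[0]]=a;o[310:,:370]=b;cv2.imwrite('pics/m1.png',o)
hsv=cv2.cvtColor(im,cv2.COLOR_RGB2HSV);m=((hsv[...,1]<60)&(hsv[...,2]>95)).astype(np.uint8);m=cv2.morphologyEx(m,cv2.MORPH_CLOSE,np.ones((3,3)))
for k in cv2.findContours(m,cv2.RETR_EXTERNAL,cv2.CHAIN_APPROX_NONE)[0]:
    P=np.array([plane(c,u,v,.04)[:2] for u,v in k[:,0]],np.float32)*1000
    (x,y),wh,q=cv2.minAreaRect(P)
    if cv2.contourArea(k)>60 and -400<y<-270 and 420<x<630: print(np.round([x,y,*wh,q],1))
```

```text
t 34.1333 at [ 0.4992 -0.1104  0.2856] yaw -0.1 -> tool shift [106.3 -80.8 250.6] turn z -105.1 grip 0.7
197 344 284
[ 548.9 -323.7   24.7   48.6    1.2]
[ 591.9 -327.1   14.3   61.    15.8]
[ 495.8 -328.6   78.8   33.1   89.8]
[ 444.6 -325.9   83.9   34.7   89.8]
[ 629.5 -289.6   25.1   97.5   21. ]
```

View pics/m1.png

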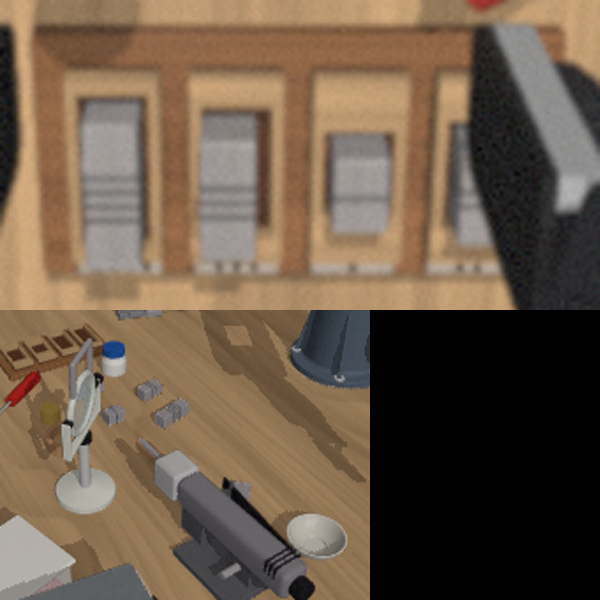

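All four blocks lie in their pockets: 4 at (112,190), 3 at (228,190), 1 at (360,185), and 2 at (465,190) partly hidden by a finger. The lower inset shows the magnifier and sander. Next I'll take a wrist view of those two.

Request:
send_rows(
  motion=[
    {"gripper":85,"travel":[30,-5,-10],"rotation":[0,0,0]},
    {"gripper":85,"travel":[34,-5,-8],"rotation":[0,0,0]},
    {"gripper":85,"travel":[34,-5,-8],"rotation":[0,0,0]},
    {"gripper":85,"travel":[34,-5,-8],"rotation":[0,0,0]},
    {"gripper":85,"travel":[34,-5,-8],"rotation":[0,0,0]},
    {"gripper":85,"travel":[34,-5,-8],"rotation":[0,0,0]},
    {"gripper":85,"travel":[34,-5,-8],"rotation":[0,0,0]},
    {"gripper":85,"travel":[34,-5,-8],"rotation":[0,0,0]},
    {"gripper":85,"travel":[34,-5,-8],"rotation":[0,0,0]},
    {"gripper":85,"travel":[20,-5,0],"rotation":[0,0,0]},
    {"gripper":85,"travel":[0,0,0],"rotation":[0,0,0]},
    {"gripper":85,"travel":[0,0,0],"rotation":[0,0,0]},
  ],
)

```text
t: 35.18
tcp_pos: [0.4508, 0.2104, 0.358]
tool_rot: [0.708, 0.706, -0.001, -0.0]
force: [0.6, -0.2, -0.1]
finger_gap: 0.996
```

Run:
```python
from h import *
s=manip.sense();print(s['t'],s['tcp_pos'],yaw())
c=manip.calibration('wrist');im=snap('wrist','w17');np.savez('w17.npz',**c)
a=cv2.imread('pics/w17.png')
b=cv2.imread('pics/scene0.png')[160:330,200:400]; d=cv2.imread('pics/side0.png')[110:230,160:310]
a=cv2.resize(a[:300],(768,450))
b=cv2.resize(b,None,fx=1.9,fy=1.9,interpolation=cv2.INTER_CUBIC);d=cv2.resize(d,None,fx=2.6,fy=2.6,interpolation=cv2.INTER_CUBIC)
# separate larger: save two
cv2.imwrite('pics/w17b.png',cv2.resize(cv2.imread('pics/w17.png'),(800,600),interpolation=cv2.INTER_CUBIC))
b=cv2.resize(cv2.imread('pics/scene0.png')[160:320,210:385],(400,366),interpolation=cv2.INTER_CUBIC)
d=cv2.resize(cv2.imread('pics/side0.png')[110:220,170:305],(400,326),interpolation=cv2.INTER_CUBIC)
o=np.zeros((366,800,3),np.uint8);o[:,:400]=b;o[:326,400:]=d;cv2.imwrite('pics/m2.png',o)
```

```text
35.1833 [0.45075353 0.21042609 0.35802176] -0.18318471501563066
```

View pics/w17b.png

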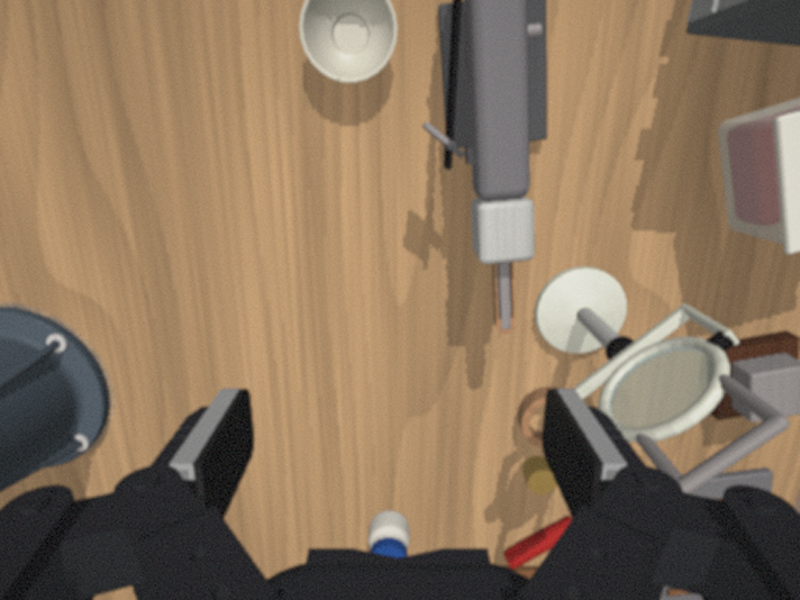

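The wrist view (800 px) shows the nose tip at (504,327), the barrel edges at u≈475–527, the lever running from its pivot ≈(462,152) to its tip (426,126), the magnifier base at (582,310), the lens centre at (665,388), and the handle bar from (690,487) to (783,427).

Run:
```python
from h import *
c=dict(np.load('w17.npz'));k=.64
P=lambda n,u,v,z:print(n,plane(c,u*k,v*k,z).round(4))
P('nose tip',505,327,.078);P('nosearm base',503,262,.078);P('box L',475,235,.1);P('box R',534,230,.1)
P('barrel front L',477,197,.08);P('barrel front R',526,197,.08);P('barrel far L',473,5,.08);P('barrel far R',526,5,.08)
P('lever tip',426,126,.097);P('pivot',460,152,.097)
P('base',582,310,.012);P('lens',665,388,.185);P('post',582,312,.02)
for z in(.26,.27,.277):P('h1',690,487,z);P('h2',783,427,z);P('hmid',736,457,z)
P('fork tip1',684,308,.185);P('fork tip2',580,394,.185)
P('paddle front',448,166,.09);P('paddle far',456,5,.09)
```

```text
nose tip [0.5551 0.1075 0.078 ]
nosearm base [0.5492 0.173  0.078 ]
box L [0.5184 0.203  0.1   ]
box R [0.5699 0.2073 0.1   ]
barrel front L [0.5217 0.2337 0.08  ]
barrel front R [0.5658 0.2335 0.08  ]
barrel far L [0.5117 0.3868 0.08  ]
barrel far R [0.5544 0.3866 0.08  ]
lever tip [0.4741 0.2942 0.097 ]
pivot [0.5031 0.2733 0.097 ]
base [0.654  0.1015 0.012 ]
lens [0.6593 0.0978 0.185 ]
post [0.6512 0.102  0.02  ]
h1 [0.6433 0.065  0.26  ]
h2 [0.6943 0.1104 0.26  ]
hmid [0.6691 0.0882 0.26  ]
h1 [0.6364 0.073  0.27  ]
h2 [0.6856 0.1167 0.27  ]
hmid [0.6612 0.0953 0.27  ]
h1 [0.6316 0.0786 0.277 ]
h2 [0.6795 0.1212 0.277 ]
hmid [0.6558 0.1004 0.277 ]
fork tip1 [0.6629 0.1642 0.185 ]
fork tip2 [0.5933 0.0928 0.185 ]
paddle front [0.494  0.2615 0.09  ]
paddle far [0.497  0.3847 0.09  ]
```

View pics/m2.png

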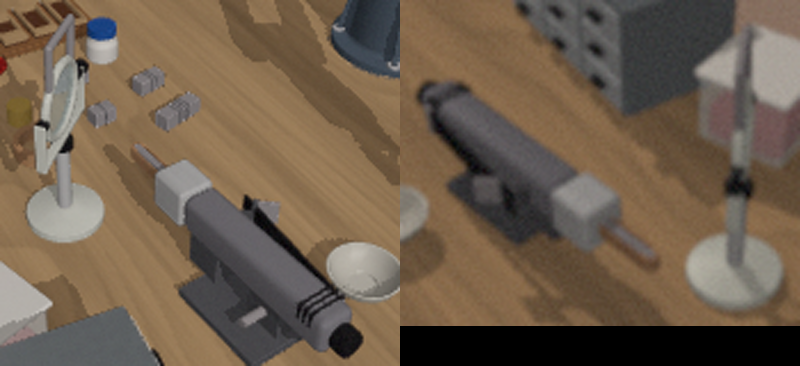

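In the insets the lens is close to upright and the bar is seen end-on in the side view. The scene view puts the bar at crop (50,42)–(73,18). The lever leans back towards the dish, so it is locked. I'll triangulate the handle from the three views.

Run:
```python
from h import *
w=dict(np.load('w17.npz'));sc=manip.calibration('scene');sd=manip.calibration('side')
m=tri([ray(w,736*.64,457*.64),ray(sc,236.9,173.1),ray(sd,287.3,121)]);print('hmid',m.round(4))
for c,p in((w,(471,292.5)),(sc,(236.9,173.1)),(sd,(287.3,121))):print(proj(c,m).round(1),p)
print('lens',tri([ray(w,665*.64,388*.64),ray(sc,236.6,205)]).round(4))
ha=tri([ray(w,690*.64,487*.64),ray(sc,231.9,178.4)]);hb=tri([ray(w,783*.64,427*.64),ray(sc,241.9,167.9)]);print(ha.round(4),hb.round(4),np.linalg.norm(ha-hb),np.degrees(np.arctan2(*(hb-ha)[[1,0]])))
print('nose sd/sc',tri([ray(w,505*.64,325*.64),ray(sd,170+255*.3375,110+258*.3375)]).round(4))
C=np.array([.656,.1005]);N=np.array([.5546,.111]);f=N-C;print('face az',np.degrees(np.arctan2(f[1],f[0])))
go([m[0],m[1],.223],131.6)
```

```text
hmid [0.6528 0.1073 0.2874]
[476.6 293. ] (471, 292.5)
[235.5 172.1] (236.9, 173.1)
[285. 123.] (287.3, 121)
lens [0.6553 0.1029 0.1861]
[0.6471 0.0624 0.2475] [0.6495 0.142  0.3145] 0.10407705984731755 88.22876986175918
nose sd/sc [0.5565 0.1087 0.0772]
face az 174.0880755230198
t 35.2333 at [0.4509 0.2097 0.358 ] yaw -0.3 -> tool shift [-101.5  202.4  135. ] turn z -131.9 grip 0.994
```

Request:
send_rows(
  motion=[
    {"gripper":50,"travel":[-18,34,0],"rotation":[0,0,0]},
    {"gripper":50,"travel":[-18,34,0],"rotation":[0,0,0]},
    {"gripper":50,"travel":[-18,34,0],"rotation":[0,0,0]},
    {"gripper":50,"travel":[-18,34,0],"rotation":[0,0,0]},
    {"gripper":50,"travel":[-18,34,0],"rotation":[0,0,0]},
    {"gripper":50,"travel":[-17,34,0],"rotation":[0,0,6.9]},
    {"gripper":50,"travel":[0,0,5],"rotation":[0,0,6.9]},
    {"gripper":50,"travel":[0,0,5],"rotation":[0,0,6.9]},
    {"gripper":50,"travel":[0,0,5],"rotation":[0,0,6.9]},
    {"gripper":50,"travel":[0,0,5],"rotation":[0,0,6.9]},
    {"gripper":50,"travel":[0,0,5],"rotation":[0,0,6.9]},
    {"gripper":50,"travel":[0,0,5],"rotation":[0,0,6.7]},
  ],
)

```text
t: 36.23
tcp_pos: [0.6544, 0.1, 0.3275]
tool_rot: [0.936, 0.351, -0.001, 0.0]
force: [-0.2, 0.1, -1.0]
finger_gap: 0.584
```

Run:
```python
from h import *
c=manip.calibration('wrist');im=snap('wrist','w18');np.savez('w18.npz',**c)
go([.655,.103,.223],-48.4)
w=dict(np.load('w17.npz'));sc=manip.calibration('scene')
ha=tri([ray(w,690*.64,487*.64),ray(sc,241.9,167.9)]);hb=tri([ray(w,783*.64,427*.64),ray(sc,231.9,178.4)]);print(ha.round(4),hb.round(4),np.linalg.norm(ha-hb),np.degrees(np.arctan2(*(hb-ha)[[1,0]])))
cv2.imwrite('pics/w18b.png',cv2.resize(cv2.imread('pics/w18.png'),(640,480)))
```

```text
t 36.2833 at [0.6537 0.1    0.3263] yaw -49.1 -> tool shift [  2.9  -1.4 103.3] turn z -0.7 grip 0.587
[0.6257 0.0862 0.2828] [0.6723 0.1265 0.2854] 0.061676660826244574 40.866914849254194
```

View pics/w18b.png

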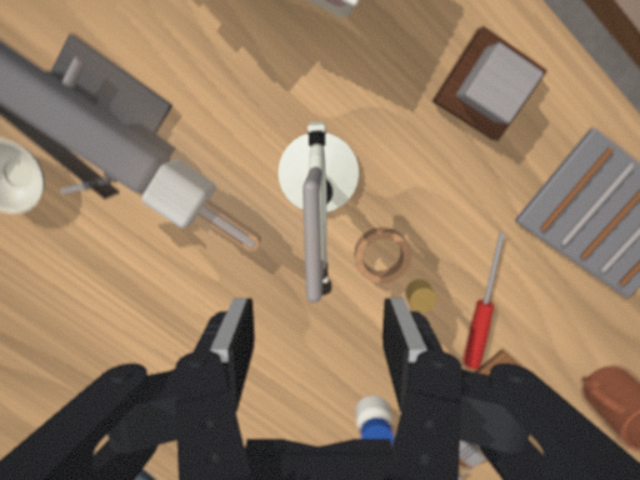

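The bar runs (313,180)–(314,297) at 640 px, almost centred between the fingers (midpoint u≈318). The lens shows nearly edge-on just to its right, and the nose tip is at (252,242).

Run:
```python
from h import *
c=dict(np.load('w18.npz'));w=dict(np.load('w17.npz'));sc=manip.calibration('scene');k=.8
m=tri([ray(c,313.5*k,238*k),ray(w,736*.64,457*.64),ray(sc,236.9,173.1)]);print(m)
for cc in(c,w,sc):print(proj(cc,m).round(1))
for z in(.275,.28):print(plane(c,313.5*k,238*k,z).round(4),plane(c,313*k,180*k,z).round(4),plane(c,314*k,297*k,z).round(4))
print('lens c ~',plane(c,321*k,238*k,.186).round(4), 'nose',plane(c,253*k,243*k,.078).round(4))
go([*m[:2],.223],-48.8)
```

```text
[0.65183249 0.10498541 0.28202967]
[247.2 193.8]
[471.2 291.6]
[235.5 173.4]
[0.6538 0.1033 0.275 ] [0.6804 0.1267 0.275 ] [0.624 0.077 0.275]
[0.6551 0.1043 0.28  ] [0.6811 0.1273 0.28  ] [0.6259 0.0786 0.28  ]
lens c ~ [0.6353 0.0802 0.186 ] nose [0.5543 0.1103 0.078 ]
t 36.2833 at [0.6537 0.1    0.3263] yaw -49.1 -> tool shift [  1.8  -5.  103.3] turn z -0.3 grip 0.587
```

Request:
send_rows(
  newtons=60,
  motion=[
    {"gripper":50,"travel":[2.5,-3,20],"rotation":[0,0,-0.5]},
    {"gripper":50,"travel":[0,0,25],"rotation":[0,0,0]},
    {"gripper":50,"travel":[0,0,25],"rotation":[0,0,0]},
    {"gripper":50,"travel":[0,0,20],"rotation":[0,0,0]},
    {"gripper":50,"travel":[0,0,11],"rotation":[0,0,0]},
    {"gripper":50,"travel":[0,0,0],"rotation":[0,0,0]},
    {"gripper":50,"travel":[0,0,0],"rotation":[0,0,0]},
  ],
)

```text
t: 36.87
tcp_pos: [0.6543, 0.1058, 0.2276]
tool_rot: [0.933, 0.36, -0.0, -0.0]
force: [1.1, -0.3, 0.8]
finger_gap: 0.583
```

Request:
send_rows(
  motion=[
    {"gripper":0,"travel":[0,0,0],"rotation":[0,0,0]},
    {"gripper":0,"travel":[0,0,0],"rotation":[0,0,0]},
    {"gripper":0,"travel":[0,0,0],"rotation":[0,0,0]},
    {"gripper":0,"travel":[0,0,0],"rotation":[0,0,0]},
    {"gripper":0,"travel":[0,0,0],"rotation":[0,0,0]},
    {"gripper":0,"travel":[0,0,0],"rotation":[0,0,0]},
    {"gripper":0,"travel":[0,0,0],"rotation":[0,0,0]},
    {"gripper":0,"travel":[0,0,0],"rotation":[0,0,0]},
  ],
)

```text
t: 37.53
tcp_pos: [0.6551, 0.1069, 0.2295]
tool_rot: [0.933, 0.36, 0.001, 0.001]
force: [-0.5, -0.9, 5.3]
finger_gap: 0.085
```

Run:
```python
from h import *
s=manip.sense();print(s['force'],s['ft_torque']);go([.655,.103,.223],-6.2)
```

```text
[-0.45714275 -0.91428152  5.33635534] [-0.13452242  0.06832975  0.06585647]
t 37.5333 at [0.6551 0.1069 0.2295] yaw -47.8 -> tool shift [-2.7  2.9  6.5] turn z -41.6 grip 0.085
```

Request:
send_rows(
  motion=[
    {"gripper":0,"travel":[-0.5,0,0],"rotation":[0,0,-5.3]},
    {"gripper":0,"travel":[-0.5,0,0],"rotation":[0,0,-5.3]},
    {"gripper":0,"travel":[-0.5,0,0],"rotation":[0,0,-5.3]},
    {"gripper":0,"travel":[-0.5,0,0],"rotation":[0,0,-5.3]},
  ],
)

```text
t: 37.87
tcp_pos: [0.6531, 0.1064, 0.2296]
tool_rot: [0.85, 0.527, 0.001, -0.0]
force: [-1.9, 1.7, 8.1]
finger_gap: 0.084
```

Request:
send_rows(
  motion=[
    {"gripper":0,"travel":[-0.5,0,0],"rotation":[0,0,-5.3]},
    {"gripper":0,"travel":[-0.5,0,0],"rotation":[0,0,-5.3]},
    {"gripper":0,"travel":[-0.5,0,0],"rotation":[0,0,-5.4]},
    {"gripper":0,"travel":[-0.5,0,0],"rotation":[0,0,-5.4]},
    {"gripper":0,"travel":[0,0,0],"rotation":[0,0,0]},
    {"gripper":0,"travel":[0,0,0],"rotation":[0,0,0]},
  ],
)

```text
t: 38.37
tcp_pos: [0.6521, 0.1054, 0.2296]
tool_rot: [0.738, 0.674, 0.001, -0.001]
force: [-1.4, 3.2, 7.2]
finger_gap: 0.087
```

Run:
```python
from h import *
s=manip.sense();print(s['force'],s['ft_torque']);go([.655,.103,.223],-5)
```

```text
[-1.38425452  3.21606265  7.23489177] [0.5113258  0.37513225 0.06174164]
t 38.3667 at [0.6521 0.1054 0.2296] yaw -5.2 -> tool shift [-2.2  3.1  6.6] turn z -0.2 grip 0.087
```

Request:
send_rows(
  motion=[
    {"gripper":0,"travel":[0,-3,0.1],"rotation":[-4,0,0]},
    {"gripper":0,"travel":[0,-3,0.1],"rotation":[-4,0,0]},
    {"gripper":0,"travel":[0,-3,0.1],"rotation":[-4,0,0]},
    {"gripper":0,"travel":[0,0,0],"rotation":[0,0,0]},
  ],
)

```text
t: 38.7
tcp_pos: [0.6394, 0.1065, 0.2273]
tool_rot: [0.734, 0.671, 0.071, 0.076]
force: [-2.1, 3.2, 3.2]
finger_gap: 0.086
```

Request:
send_rows(
  motion=[
    {"gripper":0,"travel":[0,-3,0.1],"rotation":[-4,0,0]},
    {"gripper":0,"travel":[0,-3,0.1],"rotation":[-4,0,0]},
    {"gripper":0,"travel":[0,-3,0.1],"rotation":[-4,0,0]},
    {"gripper":0,"travel":[0,-3,0.1],"rotation":[-4,0,0]},
    {"gripper":0,"travel":[0,0,0],"rotation":[0,0,0]},
    {"gripper":0,"travel":[0,0,0],"rotation":[0,0,0]},
  ],
)

```text
t: 39.2
tcp_pos: [0.6298, 0.1068, 0.2223]
tool_rot: [0.717, 0.655, 0.162, 0.177]
force: [-4.6, 4.9, 4.9]
finger_gap: 0.087
```

Run:
```python
from h import *
s=manip.sense();print(s['force'],s['ft_torque'],s['tcp_pos']);M=R.from_quat(s['tool_rot']).as_matrix();print(M.round(3),np.degrees(np.arccos(-M[2,2])))
print('bar est (tip-15mm)',s['tcp_pos']-M[:,2]*(.039+.015))
```

```text
[-4.62907499  4.85751663  4.93321926] [0.62994402 0.57806834 0.44673148] [0.62975593 0.10675562 0.22226986]
[[ 0.09   0.881  0.464]
 [ 0.996 -0.08  -0.041]
 [ 0.001  0.466 -0.885]] 27.77682232334968
bar est (tip-15mm) [0.6046897  0.10898934 0.27004741]
```

Request:
send_rows(
  motion=[
    {"gripper":40,"travel":[0,0,0],"rotation":[0,0,0]},
    {"gripper":40,"travel":[0,0,0],"rotation":[0,0,0]},
    {"gripper":40,"travel":[0,0,0],"rotation":[0,0,0]},
    {"gripper":40,"travel":[0,0,0],"rotation":[0,0,0]},
    {"gripper":40,"travel":[0,0,-15],"rotation":[0,0,0]},
    {"gripper":40,"travel":[0,0,-30],"rotation":[0,0,0]},
    {"gripper":40,"travel":[0,0,-40],"rotation":[0,0,0]},
    {"gripper":40,"travel":[0,0,-40],"rotation":[7,0,0]},
    {"gripper":40,"travel":[0,0,-10],"rotation":[7,0,0]},
    {"gripper":40,"travel":[0,0,0],"rotation":[7,0,0]},
    {"gripper":40,"travel":[0,0,0],"rotation":[6.8,0,0]},
    {"gripper":40,"travel":[0,0,0],"rotation":[0,0,0]},
  ],
)

```text
t: 40.2
tcp_pos: [0.582, 0.1086, 0.3299]
tool_rot: [0.74, 0.673, 0.017, 0.019]
force: [2.4, -0.2, -1.1]
finger_gap: 0.469
```

Run:
```python
from h import *
s=manip.sense();print(s['q'].round(2));go([.45,.32,.34],0)
```

```text
[-0.    0.33  1.37 -0.01  1.39  0.1 ]
t 40.2 at [0.582  0.1086 0.3299] yaw -5.4 -> tool shift [ 198.  -151.4  -10.1] turn z -5.4 grip 0.469
```

Request:
send_rows(
  motion=[
    {"gripper":60,"travel":[30,-31,-8],"rotation":[2.8,0,0]},
    {"gripper":60,"travel":[30,-31,-8],"rotation":[0,0,0]},
    {"gripper":60,"travel":[30,-31,-8],"rotation":[0,0,0]},
    {"gripper":60,"travel":[30,-31,-8],"rotation":[0,0,0]},
    {"gripper":60,"travel":[0,0,0],"rotation":[0,0,-5]},
    {"gripper":60,"travel":[0,0,0],"rotation":[0,0,-5]},
    {"gripper":60,"travel":[0,0,0],"rotation":[0,0,0]},
    {"gripper":60,"travel":[0,0,0],"rotation":[0,0,0]},
  ],
)

```text
t: 40.87
tcp_pos: [0.4694, 0.2343, 0.3578]
tool_rot: [0.678, 0.735, -0.0, 0.001]
force: [0.3, -0.0, -0.5]
finger_gap: 0.705
```

Run:
```python
from h import *
s=manip.sense();print(s['tool_rot'].round(3));go([.47,.24,.36],4.5)
c=manip.calibration('wrist');im=snap('wrist','w19');np.savez('w19.npz',**c)
sc=manip.calibration('scene');sd=manip.calibration('side');i1=snap('scene','c2');i2=snap('side','s3')
C=np.array([.655,.1025,.186]);f=np.array([-.9962,.087,0]);t=np.array([.087,.9962,0])
for th in(20,30,40):
    m=C+.092*(np.sin(np.radians(th))*f+np.cos(np.radians(th))*np.array([0,0,1]))
    print(th,[(proj(k,m+t*q).round(1).tolist()) for k in(sc,sd,c) for q in(-.03,.03)])
o=np.zeros((600,800,3),np.uint8)
o[:300,:]=cv2.resize(cv2.imread('pics/w19.png')[:192],(800,300))
a=cv2.imread('pics/c2.png')[130:230,190:290];o[300:,:300]=cv2.resize(a,(300,300),interpolation=cv2.INTER_CUBIC)
a=cv2.imread('pics/s3.png')[90:190,250:350];o[300:,300:600]=cv2.resize(a,(300,300),interpolation=cv2.INTER_CUBIC)
a=cv2.imread('pics/w19.png')[192:292,350:417]; o[300:,600:]=cv2.resize(cv2.imread('pics/w19.png')[150:350,379:512],(200,300),interpolation=cv2.INTER_CUBIC)
cv2.imwrite('pics/m3.png',o)
```

```text
[ 0.678  0.735 -0.     0.001]
t 40.8667 at [0.4694 0.2343 0.3578] yaw 4.5 -> tool shift [ 5.6  1.  -2.2] turn z 0.0 grip 0.705
20 [[241.2, 168.2], [250.1, 179.5], [283.6, 138.2], [269.9, 126.7], [390.3, 340.6], [408.4, 291.2]]
30 [[246.3, 169.2], [255.4, 180.4], [278.8, 142.3], [265.2, 130.7], [374.2, 333.9], [391.1, 284.9]]
40 [[251.0, 171.0], [260.1, 182.2], [274.4, 147.1], [261.0, 135.3], [359.2, 325.9], [374.8, 277.7]]
```

View pics/m3.png

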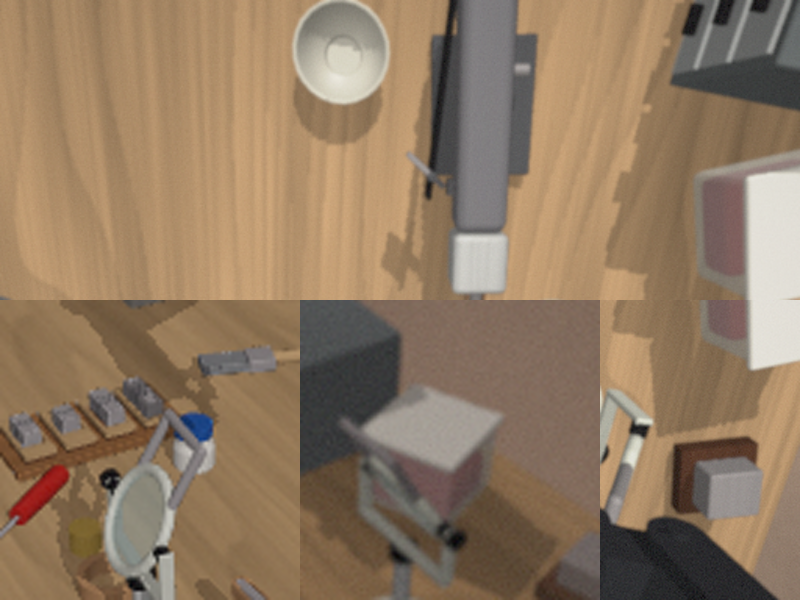

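The bar projects at scene (246,168)–(257,179) and side (264,130). Both match the 30° prediction to within a pixel or two, and the rack still shows four blocks. In the top panel the lever tip is at (410,155), its pivot near (447,187) and the paddle's front end at (429,198).

Run:
```python
from h import *
c=dict(np.load('w19.npz'));w=dict(np.load('w17.npz'));v=dict(np.load('w18.npz'));k=.64
P=lambda n,u,vv,z:print(n,plane(c,u*k,vv*k,z).round(4))
P('tip',409,154,.097);P('pivot',449,188,.097);P('paddle front',429,198,.09);P('paddle at',444,90,.09)
for vv in(20,120,220):P('bl',459 if vv==20 else 457 if vv==120 else 455,vv,.085);P('br',517 if vv==20 else 512 if vv==120 else 507,vv,.085)
P('box front',478,293,.09);P('box back',478,233,.095)
print('tip tri',tri([ray(c,409*k,154*k),ray(w,426*k,126*k),ray(v,62*.8,190*.8)]).round(4))
print('box corners tri L', tri([ray(c,451*k,234*k),ray(w,475*k,201*k),ray(v,173*.8,160*.8)]).round(4),'R',tri([ray(c,507*k,233*k),ray(w,531*k,199*k)]).round(4))
# find barrel/box/lever edges numerically along rows
im=cv2.imread('pics/w19.png');hsv=cv2.cvtColor(im,cv2.COLOR_BGR2HSV)
m=((hsv[...,1]<50)&(hsv[...,2]>95)).astype(np.uint8)
for r in(97,99,101,104,108,112):print(r,[int(x) for x in np.where(m[r,250:345])[0]+250][:14])
```

```text
tip [0.4742 0.2962 0.097 ]
pivot [0.511  0.2708 0.097 ]
paddle front [0.4951 0.2602 0.09  ]
paddle at [0.4988 0.349  0.09  ]
bl [0.5057 0.4024 0.085 ]
br [0.5522 0.4061 0.085 ]
bl [0.5128 0.3267 0.085 ]
br [0.5594 0.3304 0.085 ]
bl [0.5208 0.2419 0.085 ]
br [0.5676 0.2456 0.085 ]
box front [0.5493 0.1765 0.09  ]
box back [0.5412 0.2335 0.095 ]
tip tri [0.4747 0.296  0.0947]
box corners tri L [0.5357 0.227  0.0103] R [0.5754 0.2294 0.0601]
97 [294, 295, 296, 297, 298, 299, 300, 301, 302, 303, 304, 305, 306, 307]
99 [261, 262, 263, 264, 294, 295, 296, 297, 298, 299, 300, 301, 302, 303]
101 [262, 263, 264, 265, 266, 267, 294, 295, 296, 297, 298, 299, 300, 301]
104 [265, 266, 267, 268, 269, 270, 294, 295, 296, 297, 298, 299, 300, 301]
108 [269, 270, 271, 272, 273, 274, 294, 295, 296, 297, 298, 299, 300, 301]
112 [273, 274, 275, 277, 293, 294, 295, 296, 297, 298, 299, 300, 301, 302]
```

Request:
send_rows(
  motion=[
    {"gripper":0,"travel":[27,2,0],"rotation":[0,0,-0.7]},
    {"gripper":0,"travel":[26,2,0],"rotation":[0,0,0]},
    {"gripper":0,"travel":[26,2,20],"rotation":[0,0,0]},
    {"gripper":0,"travel":[0,0,35],"rotation":[0,0,0]},
    {"gripper":0,"travel":[0,0,35],"rotation":[0,0,0]},
    {"gripper":0,"travel":[0,0,35],"rotation":[0,0,0]},
    {"gripper":0,"travel":[0,0,35],"rotation":[0,0,0]},
    {"gripper":0,"travel":[0,0,35],"rotation":[0,0,0]},
    {"gripper":0,"travel":[0,0,35],"rotation":[0,0,0]},
    {"gripper":0,"travel":[0,0,20],"rotation":[0,0,0]},
    {"gripper":0,"travel":[0,0,0],"rotation":[0,0,0]},
    {"gripper":0,"travel":[0,0,0],"rotation":[0,0,0]},
  ],
)

```text
t: 42.02
tcp_pos: [0.4689, 0.3126, 0.1071]
tool_rot: [0.674, 0.739, -0.001, 0.0]
force: [0.6, 0.2, 0.8]
finger_gap: -0.0
```

```bash
cat >> h.py <<'E'
def sf(O=(.5357,.32),h=5.2):
    s=manip.sense();a=np.radians(h);xs=np.array([np.sin(a),-np.cos(a)]);ys=np.array([np.cos(a),np.sin(a)]);d=(s['tcp_pos'][:2]-O)*1000
    print('t',round(s['t'],2),'sander x,y',(d@xs).round(1),(d@ys).round(1),'z',s['tcp_pos'][2].round(4),'yaw',round(yaw(),1),'F tool x,y',np.round([-s['force'][:2]@xs,s['force'][:2]@ys,s['force'][2]],1),'gap',s['finger_gap'].round(3) if hasattr(s['finger_gap'],'round') else s['finger_gap'])
E
python3 - <<'E'
from h import *
sf()
c=manip.calibration('wrist');im=snap('wrist','w20')
print(proj(c,[.4745,.296,.097]))
hsv=cv2.cvtColor(im,cv2.COLOR_RGB2HSV);m=((hsv[...,1]<50)&(hsv[...,2]>95)).astype(np.uint8)
# lever top seen: cast at .097
n,l,st,ce=cv2.connectedComponentsWithStats(m)
for i in range(1,n):
    if st[i,4]>60: print(st[i],ce[i].round(0),plane(c,*ce[i],.097).round(3))
E
```

```text
t 42.02 sander x,y 1.3 -67.2 z 0.1071 yaw 5.3 F tool x,y [0.2 0.7 0.8] gap -0.00025397950070896755
[261.22507947 238.14154511]
[320   0  23  18 264] [331.   8.] [0.498 0.433 0.097]
[344   0  75   7 508] [381.   3.] [0.524 0.437 0.097]
[341  13  75  12 698] [379.  19.] [0.524 0.43  0.097]
[  123    31   116   121 10921] [181.  91.] [0.42  0.384 0.097]
[  319    30    97   277 18516] [364. 156.] [0.531 0.356 0.097]
[290  73  10  28 124] [294.  82.] [0.483 0.394 0.097]
[ 257  219   47   65 1058] [269. 250.] [0.48  0.288 0.097]
[237 236  15  49 567] [245. 258.] [0.465 0.28  0.097]
[345 331  26  25 244] [357. 343.] [0.553 0.218 0.097]
```

Request:
send_rows(
  motion=[
    {"gripper":0,"travel":[1.5,-0.5,20],"rotation":[0,0,0]},
    {"gripper":0,"travel":[0,0,20],"rotation":[0,0,0]},
    {"gripper":0,"travel":[0,0,15],"rotation":[0,0,0]},
    {"gripper":0,"travel":[0,0,11],"rotation":[0,0,0]},
    {"gripper":0,"travel":[0,0,0],"rotation":[0,0,0]},
    {"gripper":0,"travel":[0,0,0],"rotation":[0,0,0]},
  ],
)

```text
t: 42.57
tcp_pos: [0.4695, 0.3149, 0.0431]
tool_rot: [0.673, 0.739, 0.001, 0.001]
force: [-0.3, 0.3, -0.3]
finger_gap: -0.0
```

Request:
send_rows(
  motion=[
    {"gripper":0,"travel":[-4,0,0],"rotation":[0,0,0]},
    {"gripper":0,"travel":[-4,0,0],"rotation":[0,0,0]},
    {"gripper":0,"travel":[-4,0,0],"rotation":[0,0,0]},
    {"gripper":0,"travel":[-4,0,0],"rotation":[0,0,0]},
    {"gripper":0,"travel":[-4,0,0],"rotation":[0,0,0]},
    {"gripper":0,"travel":[-4,0,0],"rotation":[0,0,0]},
    {"gripper":0,"travel":[0,0,0],"rotation":[0,0,0]},
  ],
)

```text
t: 43.15
tcp_pos: [0.4708, 0.2901, 0.0428]
tool_rot: [0.673, 0.739, -0.0, 0.001]
force: [-0.5, -0.7, 0.4]
finger_gap: -0.001
```

```bash
cat >> h.py <<'E'
def lever(n):
    c=manip.calibration('wrist');im=snap('wrist',n)
    hsv=cv2.cvtColor(im,cv2.COLOR_RGB2HSV);m=((hsv[...,1]<50)&(hsv[...,2]>95)).astype(np.uint8)
    a=np.radians(5.2);xs=np.array([np.sin(a),-np.cos(a)]);ys=np.array([np.cos(a),np.sin(a)])
    k,l,st,ce=cv2.connectedComponentsWithStats(m)
    for i in range(1,k):
        if st[i,4]<20: continue
        v,u=np.where(l==i);P=np.array([plane(c,uu,vv,.097)[:2] for uu,vv in zip(u[::3],v[::3])])-[.5357,.32];X=P@xs*1000;Y=P@ys*1000
        if -95<Y.mean()<-30 and -20<X.mean()<90: print('comp',st[i].tolist(),'xs %.0f..%.0f ys %.0f..%.0f'%(X.min(),X.max(),Y.min(),Y.max()),'outermost at',X[Y.argmin()].round(0),Y.min().round(0))
E
python3 - <<'E'
from h import *
sf();lever('w21')
E
```

```text
t 43.15 sander x,y 23.9 -67.3 z 0.0428 yaw 5.3 F tool x,y [-0.7 -0.5  0.4] gap -0.001356960853473883
comp [257, 235, 16, 49, 585] xs 7..31 ys -67..-60 outermost at 8.0 -67.0
comp [237, 236, 15, 49, 588] xs 8..31 ys -76..-69 outermost at 27.0 -76.0
comp [285, 257, 29, 36, 279] xs 18..36 ys -54..-41 outermost at 18.0 -54.0
comp [310, 268, 21, 9, 145] xs 24..28 ys -42..-34 outermost at 27.0 -42.0
```

```bash
cat >> h.py <<'E'
def L(lock,r,z,pad=0.0):
    """world point on the lever at radius r"""
    a=np.radians(5.2);xs=np.array([np.sin(a),-np.cos(a)]);ys=np.array([np.cos(a),np.sin(a)])
    g=.12-pad;b=lock-np.radians(40); x=r*np.sin(b);y=-r*np.cos(b)
    X=-115+155*np.cos(g)+x*np.cos(g)+y*np.sin(g);Y=-25.5-155*np.sin(g)-x*np.sin(g)+y*np.cos(g)
    p=np.array([.5357,.32])+(X*xs+Y*ys)/1000
    return np.array([*p,z]),(X,Y)
E
python3 - <<'E'
from h import *
c=manip.calibration('wrist')
for lk in(0,.35,.7,1.05,1.4):print(lk,[proj(c,L(lk,r,.097)[0]).round(0).tolist() for r in(5,12,20,28)],np.round(L(lk,28,0)[1],0))
im=cv2.cvtColor(cv2.imread('pics/w21.png'),cv2.COLOR_BGR2RGB);hsv=cv2.cvtColor(im,cv2.COLOR_RGB2HSV);m=((hsv[...,1]<50)&(hsv[...,2]>95)).astype(np.uint8)
for r in range(225,300,6):print(r,''.join('#' if m[r,u] else ('.' if hsv[r,u,2]>70 else 'k') for u in range(220,330,2)))
im=cv2.cvtColor(cv2.imread('pics/w20.png'),cv2.COLOR_BGR2RGB);hsv=cv2.cvtColor(im,cv2.COLOR_RGB2HSV);m=((hsv[...,1]<50)&(hsv[...,2]>95)).astype(np.uint8)
for r in range(211,300,6):print(r,''.join('#' if m[r,u] else ('.' if hsv[r,u,2]>70 else 'k') for u in range(220,330,2)))
E
```

```text
0 [[298.0, 290.0], [288.0, 281.0], [276.0, 269.0], [264.0, 258.0]] [ 18. -63.]
0.35 [[295.0, 293.0], [282.0, 287.0], [266.0, 280.0], [251.0, 273.0]] [ 26. -69.]
0.7 [[294.0, 296.0], [279.0, 294.0], [262.0, 293.0], [245.0, 291.0]] [ 36. -72.]
1.05 [[294.0, 299.0], [279.0, 302.0], [263.0, 305.0], [246.0, 309.0]] [ 45. -71.]
1.4 [[295.0, 302.0], [283.0, 309.0], [268.0, 317.0], [254.0, 324.0]] [ 54. -67.]
225 .......................................kkkkkkkkkkk.....
231 .......................................kkkkkkkkkk......
237 ...........#####...######.............kkkkkkkkkkk......
243 ..........######...######.............kkkkkkkkkk.......
249 .....k.kk.######..k#######kkkkk......kkkkkkkkkk........
255 ...kkkkkk#######.kk#######kkkkkkk...kkkkkkkkkkk........
261 ...kkkkkk#######kkk#######.kkkkkk###.kkkkkkkkkk........
267 ..kkkkkkk#######kkk########kkkkkkk###.kkkkkkkk.........
273 .kkkkkkk.#######kkk########kkkkkkk####.kkkkkk.#########
279 .kkkkkkkkkkkk###kkk###.kkkkkkkkkkkk####.............kkk
285 kkkkkkkkkkkkkkk.kkkkkkkkkkkkkkkkkkkkk###...##.......kkk
291 kkkkkkkkkkkkkkkkkkkkkkkkkkkkkkk
[... 284 characters left out ...]
....########.....kkkkkk..............###
235 ...................############.kkkkkk..............###
241 ...........#####.kk#############kkkkk..............####
247 ......k.k.######kkk######.kkkk.##kkkk...............###
253 ...kkkkkk.######kkk#######kkkkkk.#.kk........kkk...####
259 ...kkkkkk#######kkk#######kkkkkkk####.....kk...#...####
265 ..kkkkkkk#######kkk#######.kkkkkkk###......k.......####
271 ..kkkkkkk#######kkk.#######kkkkkkkk...............#####
277 .kkkkkkkkkk.####kkk#####.kkkkkkkkk...........#....#####
283 kkkkkkkkkkkkkk##kkk.#kkkkkkkkkkkkkkkk.............#####
289 kkkkkkkkkkkkkkkkkkkkkkkkkkkkkkkkkkkkkkk.........kkkkkkk
295 kkkkkkkkkkkkkkkkkkkkkkkkkkkkkkkkkkkkkkkkkkkkkkkkkkkkkkk
```

The pads are only about ±6 mm wide at the tips, so they slid past outside the lever. I'll back off, move 7 mm inboard and push again.

Request:
send_rows(
  motion=[
    {"gripper":0,"travel":[13,0,0],"rotation":[0,0,0]},
    {"gripper":0,"travel":[14,0,0],"rotation":[0,0,0]},
    {"gripper":0,"travel":[0,6.5,0],"rotation":[0,0,0]},
    {"gripper":0,"travel":[-4,0,0],"rotation":[0,0,0]},
    {"gripper":0,"travel":[-4,0,0],"rotation":[0,0,0]},
    {"gripper":0,"travel":[-4,0,0],"rotation":[0,0,0]},
    {"gripper":0,"travel":[-4,0,0],"rotation":[0,0,0]},
    {"gripper":0,"travel":[-4,0,0],"rotation":[0,0,0]},
    {"gripper":0,"travel":[-4,0,0],"rotation":[0,0,0]},
    {"gripper":0,"travel":[0,0,0],"rotation":[0,0,0]},
  ],
)

```text
t: 44.03
tcp_pos: [0.4769, 0.2931, 0.0421]
tool_rot: [0.674, 0.739, -0.001, 0.001]
force: [0.5, 0.2, -0.3]
finger_gap: -0.002
```

```bash
cat >> h.py <<'E'
def art(n,u0=220,u1=330,v0=211,v1=330,dv=6):
    im=snap('wrist',n);hsv=cv2.cvtColor(im,cv2.COLOR_RGB2HSV);m=((hsv[...,1]<50)&(hsv[...,2]>95))
    for r in range(v0,v1,dv):print(r,''.join('#' if m[r,u] else ('.' if hsv[r,u,2]>70 else 'k') for u in range(u0,u1,2)))
E
python3 - <<'E'
from h import *
sf();c=manip.calibration('wrist');art('w22')
for lk in(0,.35,.7,1.05,1.4):print(lk,[proj(c,L(lk,r,z)[0]).round(0).tolist() for r in(5,16,28) for z in(.097,.067)])
E
```

```text
t 44.03 sander x,y 21.5 -61.0 z 0.0421 yaw 5.3 F tool x,y [ 0.1  0.5 -0.3] gap -0.0022987206866534765
211 ..................................kkkkkkkkkkk.......k..
217 ..................................kkkkkkkkkkk..........
223 .................................kkkkkkkkkkk...........
229 .................................kkkkkkkkkk.#.##.##....
235 ....................#.##.........kkkkkkkkk.............
241 ...........#####..k######.......kkkkkkkkkk.............
247 ..........######.kk#######kkkk..kkkkkkkkk..........k...
253 ...kkkkkk.######kkk#######kkkkkkkkkkkkkkk..............
259 ...kkkkkk#######kkk#######kkkkkkkkkkkkkk...............
265 ..kkkkkkk#######kkk#######.kkkkkkkkkkkkk...............
271 ..kkkkkk.#######kkk########kkkkkkkkkkkkk...........k...
277 .kkkkkkkkkk#####kkk#####.kkkkkkkkkkkkkk##########.kkk..
283 kkkkkkkkkkkkkk##kkk.#kkkkkkkkkkkkkkkkk........kk....kkk
289 kkkkkkkkkkkkkkkkkkkkkkkkkkkkkkkkkkkkkkk.......kkkkkkkkk
295 kkkkkkkkkkkkkkkkkkkkkkkkkkkkkkkkkkkkkkkkkkkkkkkkkkkkkkk
301 kkkkkkkkkkkkkkkkkkkkkkkkkkkkkkkkkkkkkkkkkkkkkkkkkkkkkkk
307 kkkkkkkkkkkkkkkkkkkkkkkkkkkkkkkkkkkkkkkkkkkkkkkkkkkkkkk
313 kkkkkkkkkkkkkkkkkkkkkkkkkkkkkkkkkkkkkkkkkkkkkkkkkkkkkkk
319 kkkkkkkkkkkkkkkkkkkkkkkkkkkkkkkkkkkkkkkkkkkkkkkkkkkkkkk
325 kkkkkkkkkkkkkkk.....kkkkkkkkkkkkkkkkkkkkkkkkkkkkkkkkkkk
0 [[285.0, 296.0], [280.0, 262.0], [269.0, 280.0], [266.0, 248.0], [250.0, 263.0], [251.0, 234.0]]
0.35 [[282.0, 298.0], [278.0, 264.0], [261.0, 289.0], [260.0, 256.0], [237.0, 279.0], [240.0, 247.0]]
0.7 [[281.0, 301.0], [277.0, 267.0], [258.0, 299.0], [257.0, 264.0], [232.0, 296.0], [235.0, 262.0]]
1.05 [[281.0, 304.0], [277.0, 269.0], [258.0, 309.0], [258.0, 273.0], [233.0, 314.0], [237.0, 278.0]]
1.4 [[283.0, 307.0], [278.0, 272.0], [263.0, 318.0], [261.0, 281.0], [242.0, 329.0], [244.0, 291.0]]
```

Request:
send_rows(
  motion=[
    {"gripper":0,"travel":[-4,0,0],"rotation":[0,0,0]},
    {"gripper":0,"travel":[-4,0,0],"rotation":[0,0,0]},
    {"gripper":0,"travel":[-3,0,0],"rotation":[0,0,0]},
    {"gripper":0,"travel":[0,0,0],"rotation":[0,0,0]},
  ],
)

```text
t: 44.42
tcp_pos: [0.4782, 0.2852, 0.0423]
tool_rot: [0.674, 0.739, 0.002, -0.0]
force: [-0.9, 7.8, -0.3]
finger_gap: -0.005
```

Request:
send_rows(
  motion=[
    {"gripper":0,"travel":[-3,0,0],"rotation":[0,0,0]},
    {"gripper":0,"travel":[0,0,0],"rotation":[0,0,0]},
  ],
)

```text
t: 44.58
tcp_pos: [0.479, 0.2849, 0.0424]
tool_rot: [0.674, 0.738, 0.004, -0.001]
force: [-1.7, 17.8, -2.3]
finger_gap: 0.0
```

Request:
send_rows(
  motion=[
    {"gripper":0,"travel":[-3,0,0],"rotation":[0,0,0]},
    {"gripper":0,"travel":[0,0,0],"rotation":[0,0,0]},
  ],
)

```text
t: 44.75
tcp_pos: [0.4791, 0.2818, 0.0428]
tool_rot: [0.674, 0.739, 0.003, -0.001]
force: [-3.8, 16.1, 1.5]
finger_gap: -0.0
```

Run:
```python
from h import *
sf()
```

```text
t 44.75 sander x,y 32.9 -59.9 z 0.0428 yaw 5.2 F tool x,y [16.4 -2.4  1.5] gap -8.35792169019189e-05
```

Request:
send_rows(
  motion=[
    {"gripper":0,"travel":[8,0,0],"rotation":[0,0,0]},
    {"gripper":0,"travel":[5,-2,0],"rotation":[0,0,0]},
    {"gripper":0,"travel":[0,0,-30],"rotation":[0,0,0]},
    {"gripper":0,"travel":[20,0,-40],"rotation":[0,0,0]},
    {"gripper":0,"travel":[25,0,-40],"rotation":[0,0,0]},
    {"gripper":0,"travel":[0,0,0],"rotation":[0,0,0]},
    {"gripper":0,"travel":[0,0,0],"rotation":[0,0,0]},
  ],
)

```text
t: 45.33
tcp_pos: [0.4732, 0.332, 0.1472]
tool_rot: [0.673, 0.74, 0.002, 0.003]
force: [0.2, 0.3, 0.1]
finger_gap: 0.0
```

Run:
```python
from h import *
sf();c=manip.calibration('wrist')
for lk in(0,.35,.7,1.05,1.4):print(lk,[proj(c,L(lk,r,z)[0]).round(0).tolist() for r in(5,16,28) for z in(.097,)])
u,v=proj(c,L(.7,10,.097)[0]).astype(int);art('w23',u-50,u+60,v-50,v+50,4)
print(u-50)
```

```text
t 45.33 sander x,y -17.7 -61.2 z 0.1472 yaw 5.5 F tool x,y [0.3 0.2 0.1] gap 0.00038290424769300314
0 [[271.0, 256.0], [262.0, 247.0], [252.0, 237.0]]
0.35 [[270.0, 258.0], [258.0, 252.0], [244.0, 246.0]]
0.7 [[269.0, 259.0], [256.0, 258.0], [241.0, 256.0]]
1.05 [[269.0, 261.0], [256.0, 264.0], [242.0, 267.0]]
1.4 [[270.0, 263.0], [259.0, 270.0], [246.0, 277.0]]
208 ...............................kkkkk..........#########
212 ...............................kkkkk.........##########
216 ...............................kkkk...........#########
220 ..............................kkkkk..........##########
224 ..............................kkkk...........##########
228 ..............................kkkk...........##########
232 .............................kkkkk...........##########
236 ..............######...######kkkkk.kk........##########
240 ..............######kk.######kkkkk...........##########
244 ..............######kk.######kkkk.##.....#...##########
248 .........kkkk#######kk.######kkkkk.....kkkk.###########
252 .......kkkkkk#######kk.######kkkkkkk.....kk..##########
256 ......kkkkkkk#######kkk######.kkkkkk.........##########
260 ......kkkkkkk######.kkk#######kkkkkk.........##########
264 ......kkkkkk.######.kkk#######kkkkkkk.......###########
268 .....kkkkkkk#######.kkk#######kkkkkkk.......###########
272 .....kkkkkkk#######.kkk#######kkkkkkkk......###########
276 .....kkkkkkkk.#####.kkk######kkkkkkkkk......###########
280 ...kkkkkkkkkkkkkk##.kkk##.kkkkkkkkkkkkk.....###########
284 ..kkkkkkkkkkkkkkkk#.kkk.kkkkkkkkkkkkkkkkk...###########
288 .kkkkkkkkkkkkkkkkkkkkkkkkkkkkkkkkkkkkkkkkk..########.kk
292 kkkkkkkkkkkkkkkkkkkkkkkkkkkkkkkkkkkkkkkkkkkkkkk.###kkkk
296 kkkkkkkkkkkkkkkkkkkkkkkkkkkkkkkkkkkkkkkkkkkkkkkkkkkkkkk
300 kkkkkkkkkkkkkkkkkkkkkkkkkkkkkkkkkkkkkkkkkkkkkkkkkkkkkkk
304 kkkkkkkkkkkkkkkkkkkkkkkkkkkkkkkkkkkkkkkkkkkkkkkkkkkkkkk
213
```

Request:
send_rows(
  motion=[
    {"gripper":0,"travel":[-10,0,-40],"rotation":[0,0,0]},
    {"gripper":0,"travel":[-35,0,-30],"rotation":[0,0,0]},
    {"gripper":0,"travel":[-35,0,0],"rotation":[0,0,0]},
    {"gripper":0,"travel":[-25,0,0],"rotation":[0,0,0]},
    {"gripper":0,"travel":[0,0,0],"rotation":[0,0,0]},
    {"gripper":0,"travel":[0,0,0],"rotation":[0,0,0]},
  ],
)

```text
t: 45.88
tcp_pos: [0.4798, 0.2276, 0.2104]
tool_rot: [0.675, 0.738, -0.002, -0.0]
force: [0.5, 0.2, 0.3]
finger_gap: 0.002
```

```bash
cat >> h.py <<'E'
def look(n):
    sf();c=manip.calibration('wrist')
    for lk in(0,.35,.7,1.05,1.4):print(lk,[proj(c,L(lk,r,z)[0]).round(0).tolist() for r in(5,16,28) for z in(.097,)])
    u,v=proj(c,L(.7,10,.097)[0]).astype(int);print(u-54);art(n,u-54,u+46,v-40,v+48,3)
E
python3 - <<'E'
from h import *
look('w24')
E
```

```text
t 45.88 sander x,y 87.0 -64.0 z 0.2104 yaw 5.2 F tool x,y [0.2 0.6 0.3] gap 0.0016670130805688528
0 [[274.0, 116.0], [265.0, 107.0], [256.0, 97.0]]
0.35 [[272.0, 118.0], [261.0, 112.0], [249.0, 106.0]]
0.7 [[272.0, 120.0], [260.0, 118.0], [246.0, 117.0]]
1.05 [[272.0, 122.0], [260.0, 125.0], [247.0, 128.0]]
1.4 [[273.0, 123.0], [262.0, 130.0], [251.0, 138.0]]
212
79 .................................kkkk..........###
82 .................................kkkk.k.......####
85 .................................kkkk.k.......####
88 .................................kkkk.........####
91 .................................kkkkk.k......####
94 ................................kkkk..k.k.....####
97 ................................kkkk.......k..####
100 ................................kkkk..k.k.k...####
103 ................................kkk.....k.....####
106 ................................kkkkk.........####
109 ...............................kkkk...........####
112 ...............................kkkk......k....####
115 ................................#.............####
118 ......................
[... 208 characters left out ...]
..........######....kkk............#####
133 ....................####......kkk............#####
136 ..............................kk...........k.#####
139 .............................................#####
142 .............................................#####
145 .............................................#####
148 .............................................#####
151 .............................................#####
154 .............................................#####
157 .............................................#####
160 ............................................######
163 ...........................................#.#####
166 .........................................###..####
```

The lever now points forward: its tip is at (253,133) with the slope of about 1.35–1.4 rad. Next I'll squeeze the paddle.

Request:
send_rows(
  newtons=60,
  motion=[
    {"gripper":85.4,"travel":[33,20,0],"rotation":[0,0,0]},
    {"gripper":85.4,"travel":[33,20,0],"rotation":[0,0,0]},
    {"gripper":85.4,"travel":[31,19,0],"rotation":[0,0,0]},
    {"gripper":85.4,"travel":[0,0,30],"rotation":[0,0,0]},
    {"gripper":85.4,"travel":[0,0,30],"rotation":[0,0,0]},
    {"gripper":85.4,"travel":[0,0,25],"rotation":[0,0,0]},
    {"gripper":85.4,"travel":[0,0,20],"rotation":[0,0,0]},
    {"gripper":85.4,"travel":[0,0,0],"rotation":[0,0,0]},
    {"gripper":85.4,"travel":[0,0,0],"rotation":[0,0,0]},
  ],
)

```text
t: 46.68
tcp_pos: [0.5289, 0.332, 0.1048]
tool_rot: [0.673, 0.74, -0.002, -0.0]
force: [0.4, -0.4, 0.9]
finger_gap: 0.999
```

Run:
```python
from h import *
sf();c=manip.calibration('wrist')
im=snap('wrist','w25');hsv=cv2.cvtColor(im,cv2.COLOR_RGB2HSV)
for r in range(120,300,12):print(r,''.join('#' if (hsv[r,u,1]<50 and hsv[r,u,2]>95) else ('.' if hsv[r,u,2]>70 else 'k') for u in range(110,400,4)))
```

```text
t 46.68 sander x,y -12.5 -5.6 z 0.1048 yaw 5.4 F tool x,y [-0.4  0.3  0.9] gap 0.9986972649763743
120 #############.............kk..######################.##..................
132 ############.............kkk..##########################.................
144 ###########..............kkk..##################.#######.................
156 #########.................kk..##################..###.##.................
168 ..............................##################..#####..................
180 ...........................##.#########################..................
192 ............................#.######################..#..................
204 .............................#####################..###..................
216 ........................kk....########################...................
228 .......................kkk....########################...................
240 .......................kk.....#################..........................
252 ........###k...........kk..k..#################..............k####.......
264 ....k####kkkk........#kk..#....################.............kkkk####k....
276 .kk####kkkkkk...#####..........################.............kkkkkk####kk.
288 k####kkkkkkkk..######.kk.......################.............kkkkkkkk####k
```

Request:
send_rows(
  motion=[
    {"gripper":85.4,"travel":[0,0,15],"rotation":[0,0,0]},
    {"gripper":85.4,"travel":[0,0,15],"rotation":[0,0,0]},
    {"gripper":85.4,"travel":[0,0,15],"rotation":[0,0,0]},
    {"gripper":85.4,"travel":[0,0,10],"rotation":[0,0,0]},
    {"gripper":85.4,"travel":[0,0,0],"rotation":[0,0,0]},
  ],
)

```text
t: 47.15
tcp_pos: [0.5302, 0.3315, 0.0512]
tool_rot: [0.673, 0.739, -0.001, 0.001]
force: [0.1, 0.4, 0.1]
finger_gap: 0.999
```

Request:
send_rows(
  motion=[
    {"gripper":85.4,"travel":[0,0,8],"rotation":[0,0,0]},
    {"gripper":85.4,"travel":[0,0,8],"rotation":[0,0,0]},
    {"gripper":85.4,"travel":[0,0,8],"rotation":[0,0,0]},
    {"gripper":85.4,"travel":[0,0,0],"rotation":[0,0,0]},
  ],
)

```text
t: 47.48
tcp_pos: [0.5298, 0.3311, 0.0265]
tool_rot: [0.673, 0.739, -0.001, 0.0]
force: [0.0, -0.9, 0.6]
finger_gap: 1.001
```

Request:
send_rows(
  motion=[
    {"gripper":85.4,"travel":[0,0,3],"rotation":[0,0,0]},
    {"gripper":85.4,"travel":[0,0,3],"rotation":[0,0,0]},
    {"gripper":85.4,"travel":[0,0,0],"rotation":[0,0,0]},
  ],
)

```text
t: 47.73
tcp_pos: [0.5306, 0.3314, 0.0214]
tool_rot: [0.673, 0.739, -0.0, 0.001]
force: [0.2, -0.5, 0.4]
finger_gap: 1.003
```

Run:
```python
from h import *
sf()
```

```text
t 47.73 sander x,y -11.8 -4.0 z 0.0214 yaw 5.4 F tool x,y [-0.5  0.2  0.4] gap 1.0033281680384865
```

Request:
send_rows(
  newtons=50,
  motion=[
    {"gripper":85.4,"travel":[0,1,3],"rotation":[0,0,0]},
    {"gripper":40,"travel":[0,1,0],"rotation":[0,0,0]},
    {"gripper":40,"travel":[0,0,0],"rotation":[0,0,0]},
    {"gripper":40,"travel":[0,0,0],"rotation":[0,0,0]},
    {"gripper":40,"travel":[0,0,0],"rotation":[0,0,0]},
    {"gripper":40,"travel":[0,0,0],"rotation":[0,0,0]},
    {"gripper":40,"travel":[0,0,0],"rotation":[0,0,0]},
    {"gripper":40,"travel":[0,0,0],"rotation":[0,0,0]},
  ],
)

```text
t: 48.4
tcp_pos: [0.5333, 0.3315, 0.0198]
tool_rot: [0.673, 0.74, -0.0, 0.001]
force: [0.4, -2.0, 5.5]
finger_gap: 0.574
```

Run:
```python
from h import *
sf()
```

```text
t 48.4 sander x,y -11.7 -1.3 z 0.0198 yaw 5.4 F tool x,y [-2.   0.2  5.5] gap 0.5743524145909988
```

The gap reads 49 mm, or 51 mm after the usual 2 mm under-reading, so the paddle is fully in. Now I'll hold it.

Request:
send_rows(
  motion=[
    {"gripper":40,"travel":[0,0,0],"rotation":[0,0,0]},
    {"gripper":40,"travel":[0,0,0],"rotation":[0,0,0]},
    {"gripper":40,"travel":[0,0,0],"rotation":[0,0,0]},
    {"gripper":40,"travel":[0,0,0],"rotation":[0,0,0]},
    {"gripper":40,"travel":[0,0,0],"rotation":[0,0,0]},
    {"gripper":40,"travel":[0,0,0],"rotation":[0,0,0]},
    {"gripper":40,"travel":[0,0,0],"rotation":[0,0,0]},
    {"gripper":40,"travel":[0,0,0],"rotation":[0,0,0]},
    {"gripper":40,"travel":[0,0,0],"rotation":[0,0,0]},
    {"gripper":40,"travel":[0,0,0],"rotation":[0,0,0]},
    {"gripper":40,"travel":[0,0,0],"rotation":[0,0,0]},
    {"gripper":40,"travel":[0,0,0],"rotation":[0,0,0]},
  ],
)

```text
t: 49.4
tcp_pos: [0.5333, 0.3315, 0.0198]
tool_rot: [0.673, 0.74, -0.0, 0.001]
force: [-0.1, -1.7, 5.0]
finger_gap: 0.574
```

Request:
send_rows(
  motion=[
    {"gripper":40,"travel":[0,0,0],"rotation":[0,0,0]},
    {"gripper":40,"travel":[0,0,0],"rotation":[0,0,0]},
    {"gripper":40,"travel":[0,0,0],"rotation":[0,0,0]},
    {"gripper":40,"travel":[0,0,0],"rotation":[0,0,0]},
    {"gripper":40,"travel":[0,0,0],"rotation":[0,0,0]},
    {"gripper":40,"travel":[0,0,0],"rotation":[0,0,0]},
    {"gripper":40,"travel":[0,0,0],"rotation":[0,0,0]},
    {"gripper":40,"travel":[0,0,0],"rotation":[0,0,0]},
    {"gripper":40,"travel":[0,0,0],"rotation":[0,0,0]},
    {"gripper":40,"travel":[0,0,0],"rotation":[0,0,0]},
  ],
)

```text
t: 50.23
tcp_pos: [0.5333, 0.3315, 0.0198]
tool_rot: [0.673, 0.74, -0.0, 0.001]
force: [-0.1, -1.9, 6.3]
finger_gap: 0.574
```

Request:
send_rows(
  motion=[
    {"gripper":85.4,"travel":[0,0,0],"rotation":[0,0,0]},
    {"gripper":85.4,"travel":[0,-2,0],"rotation":[0,0,0]},
    {"gripper":85.4,"travel":[0,-2,0],"rotation":[0,0,0]},
    {"gripper":85.4,"travel":[0,0,0],"rotation":[0,0,0]},
    {"gripper":85.4,"travel":[0,0,0],"rotation":[0,0,0]},
    {"gripper":85.4,"travel":[0,0,0],"rotation":[0,0,0]},
    {"gripper":85.4,"travel":[0,0,0],"rotation":[0,0,0]},
    {"gripper":85.4,"travel":[0,0,-20],"rotation":[0,0,0]},
    {"gripper":85.4,"travel":[0,0,-40],"rotation":[0,0,0]},
    {"gripper":85.4,"travel":[0,0,-40],"rotation":[0,0,0]},
    {"gripper":85.4,"travel":[0,0,-40],"rotation":[0,0,0]},
    {"gripper":0,"travel":[0,0,-40],"rotation":[0,0,0]},
  ],
)

```text
t: 51.23
tcp_pos: [0.5286, 0.3315, 0.2008]
tool_rot: [0.673, 0.739, -0.0, 0.001]
force: [0.6, 0.4, 0.4]
finger_gap: 0.884
```

Run:
```python
from h import *
sf()
```

```text
t 51.23 sander x,y -12.1 -6.0 z 0.2008 yaw 5.4 F tool x,y [0.3 0.6 0.4] gap 0.8841226467896905
```

Request:
send_rows(
  motion=[
    {"gripper":0,"travel":[-32,-19,0],"rotation":[0,0,0]},
    {"gripper":0,"travel":[-32,-19,0],"rotation":[0,0,0]},
    {"gripper":0,"travel":[-31,-18,0],"rotation":[0,0,0]},
    {"gripper":0,"travel":[0,0,0],"rotation":[0,0,0]},
    {"gripper":0,"travel":[0,0,0],"rotation":[0,0,0]},
    {"gripper":0,"travel":[0,0,0],"rotation":[0,0,0]},
  ],
)

```text
t: 51.73
tcp_pos: [0.4828, 0.232, 0.1995]
tool_rot: [0.674, 0.739, 0.001, 0.001]
force: [-0.2, -0.2, 0.4]
finger_gap: 0.01
```

Run:
```python
from h import *
look('w26')
```

```text
t 51.73 sander x,y 82.8 -60.7 z 0.1995 yaw 5.3 F tool x,y [-0.2 -0.2  0.4] gap 0.009791737832967481
0 [[270.0, 122.0], [261.0, 113.0], [252.0, 102.0]]
0.35 [[269.0, 124.0], [257.0, 118.0], [245.0, 112.0]]
0.7 [[268.0, 126.0], [255.0, 125.0], [242.0, 123.0]]
1.05 [[268.0, 128.0], [256.0, 131.0], [242.0, 134.0]]
1.4 [[269.0, 130.0], [258.0, 137.0], [247.0, 144.0]]
208
85 .................................kkkkkk........###
88 .................................kkkk..........###
91 .................................kkkk......k...###
94 .................................kkkk.k........###
97 .................................kkkk.........####
100 .................................kkkk..kkk.....###
103 ................................kkkk...k......####
106 ................................kkkk..kk.k.k...###
109 ................................kkkk...k......####
112 ................................kkkk.....k....####
115 ...............................kkkk...........####
118 ...............................kkkk...........####
121 .................................#............####
124 .................
[... 213 characters left out ...]
..........######....kkk.......k.....####
139 ...................#####......kkk.............####
142 ....................#.........kkk.........#..#####
145 ...............................k.............#####
148 ..............................................####
151 ..............................................####
154 .............................................#####
157 .............................................#####
160 .............................................#####
163 .............................................#####
166 .............................................#####
169 .............................................#####
172 .........................................###..####
```

Request:
send_rows(
  motion=[
    {"gripper":0,"travel":[0,0,35],"rotation":[0,0,0]},
    {"gripper":0,"travel":[0,0,35],"rotation":[0,0,0]},
    {"gripper":0,"travel":[0,0,30],"rotation":[0,0,0]},
    {"gripper":0,"travel":[0,0,25],"rotation":[0,0,0]},
    {"gripper":0,"travel":[0,0,10],"rotation":[0,0,0]},
    {"gripper":0,"travel":[0,0,0],"rotation":[0,0,0]},
  ],
)

```text
t: 52.28
tcp_pos: [0.4806, 0.232, 0.0613]
tool_rot: [0.673, 0.74, -0.002, -0.0]
force: [0.6, 0.7, 0.1]
finger_gap: -0.001
```

Request:
send_rows(
  motion=[
    {"gripper":0,"travel":[0,0,10],"rotation":[0,0,0]},
    {"gripper":0,"travel":[0,0,10],"rotation":[0,0,0]},
    {"gripper":0,"travel":[0,0,0],"rotation":[0,0,0]},
  ],
)

```text
t: 52.53
tcp_pos: [0.4819, 0.2317, 0.0433]
tool_rot: [0.673, 0.74, -0.0, 0.001]
force: [-0.9, -0.5, 0.1]
finger_gap: 0.003
```

Request:
send_rows(
  motion=[
    {"gripper":0,"travel":[5,0,0],"rotation":[0,0,0]},
    {"gripper":0,"travel":[5,0,0],"rotation":[0,0,0]},
    {"gripper":0,"travel":[5,0,0],"rotation":[0,0,0]},
    {"gripper":0,"travel":[5,0,0],"rotation":[0,0,0]},
    {"gripper":0,"travel":[5,0,0],"rotation":[0,0,0]},
    {"gripper":0,"travel":[5,0,0],"rotation":[0,0,0]},
    {"gripper":0,"travel":[5,0,0],"rotation":[0,0,0]},
    {"gripper":0,"travel":[0,0,0],"rotation":[0,0,0]},
  ],
)

```text
t: 53.2
tcp_pos: [0.4782, 0.2662, 0.044]
tool_rot: [0.672, 0.74, -0.001, 0.001]
force: [-0.2, -4.1, 1.8]
finger_gap: 0.0
```

Run:
```python
from h import *
sf()
```

```text
t 53.2 sander x,y 48.4 -62.1 z 0.044 yaw 5.5 F tool x,y [-4.1 -0.6  1.8] gap 0.000366764741740956
```

Request:
send_rows(
  motion=[
    {"gripper":0,"travel":[3,0,0],"rotation":[0,0,0]},
    {"gripper":0,"travel":[3,0,0],"rotation":[0,0,0]},
    {"gripper":0,"travel":[0,0,0],"rotation":[0,0,0]},
  ],
)

```text
t: 53.45
tcp_pos: [0.4779, 0.2718, 0.0438]
tool_rot: [0.673, 0.74, -0.001, 0.001]
force: [-0.3, -4.9, -0.0]
finger_gap: 0.001
```

Request:
send_rows(
  motion=[
    {"gripper":0,"travel":[3,0,0],"rotation":[0,0,0]},
    {"gripper":0,"travel":[0,0,0],"rotation":[0,0,0]},
  ],
)

```text
t: 53.62
tcp_pos: [0.4765, 0.2744, 0.0436]
tool_rot: [0.673, 0.74, -0.002, 0.001]
force: [-2.0, -4.9, 2.0]
finger_gap: 0.004
```

Run:
```python
from h import *
sf()
```

```text
t 53.62 sander x,y 40.0 -63.1 z 0.0436 yaw 5.4 F tool x,y [-4.7 -2.4  2. ] gap 0.004010225968854487
```

Request:
send_rows(
  motion=[
    {"gripper":0,"travel":[3,0,0],"rotation":[0,0,0]},
    {"gripper":0,"travel":[2,0,0],"rotation":[0,0,0]},
    {"gripper":0,"travel":[0,0,0],"rotation":[0,0,0]},
  ],
)

```text
t: 53.87
tcp_pos: [0.4734, 0.2774, 0.0432]
tool_rot: [0.673, 0.74, -0.005, -0.0]
force: [-4.1, -9.5, 3.3]
finger_gap: 0.0
```

Request:
send_rows(
  motion=[
    {"gripper":0,"travel":[3,0,0],"rotation":[0,0,0]},
    {"gripper":0,"travel":[0,0,0],"rotation":[0,0,0]},
  ],
)

```text
t: 54.03
tcp_pos: [0.4717, 0.279, 0.0429]
tool_rot: [0.672, 0.74, -0.007, -0.0]
force: [-4.4, -14.0, 4.0]
finger_gap: -0.004
```

Run:
```python
from h import *
sf()
```

```text
t 54.03 sander x,y 35.0 -67.5 z 0.0429 yaw 5.5 F tool x,y [-13.5  -5.6   4. ] gap -0.004305547906922626
```

Request:
send_rows(
  motion=[
    {"gripper":0,"travel":[-10,0,0],"rotation":[0,0,0]},
    {"gripper":0,"travel":[-20,0,0],"rotation":[0,0,0]},
    {"gripper":0,"travel":[-15,0,-20],"rotation":[0,0,0]},
    {"gripper":0,"travel":[0,0,-40],"rotation":[0,0,0]},
    {"gripper":0,"travel":[0,0,-40],"rotation":[0,0,0]},
    {"gripper":0,"travel":[0,0,-40],"rotation":[0,0,0]},
    {"gripper":0,"travel":[0,0,-15],"rotation":[0,0,0]},
    {"gripper":0,"travel":[0,0,0],"rotation":[0,0,0]},
    {"gripper":0,"travel":[0,0,0],"rotation":[0,0,0]},
  ],
)

```text
t: 54.78
tcp_pos: [0.482, 0.2396, 0.2002]
tool_rot: [0.673, 0.739, 0.002, 0.002]
force: [-0.9, -0.6, -0.1]
finger_gap: 0.002
```

Run:
```python
from h import *
look('w27')
# bystanders / mag check in fixed cameras vs earlier
for n,o in(('scene','c2'),('side','s3')):
    a=snap(n,n+'_f');b=cv2.cvtColor(cv2.imread(f'pics/{o}.png'),cv2.COLOR_BGR2RGB)
    d=(np.abs(cv2.GaussianBlur(a,(5,5),0).astype(int)-cv2.GaussianBlur(b,(5,5),0)).sum(2)>60).astype(np.uint8)
    k,l,st,ce=cv2.connectedComponentsWithStats(d);print(n,[s.tolist() for s in st[1:] if s[4]>12])
```

```text
t 54.78 sander x,y 75.2 -60.8 z 0.2002 yaw 5.4 F tool x,y [-0.6 -0.9 -0.1] gap 0.0022185201011243275
0 [[270.0, 131.0], [261.0, 122.0], [252.0, 112.0]]
0.35 [[268.0, 133.0], [257.0, 127.0], [245.0, 121.0]]
0.7 [[268.0, 135.0], [255.0, 133.0], [242.0, 132.0]]
1.05 [[268.0, 137.0], [256.0, 140.0], [242.0, 143.0]]
1.4 [[269.0, 139.0], [258.0, 145.0], [247.0, 153.0]]
208
94 .................................kkkkk........####
97 .................................kkkk..k......####
100 .................................kkkk.k.......####
103 .................................kkkk.k.......####
106 ................................kkkk..........####
109 ......................###.......kkkk.k..k.....####
112 ......................####......kkkk....k.....####
115 .......................#####....kkkk..........####
118 .........................####...kkkk...k......####
121 ..........................####.kkkkk..........####
124 ...........................####.kkk.......k...####
127 .............................####k............####
130 ..............................###.#...........####
133 .............
[... 1067 characters left out ...]
357, 15, 6, 7, 23], [370, 14, 20, 12, 88], [372, 21, 11, 9, 67], [339, 31, 10, 14, 118], [476, 52, 3, 9, 16], [326, 61, 25, 5, 100], [474, 68, 2, 11, 13], [351, 73, 13, 21, 138], [260, 79, 6, 5, 15], [210, 98, 48, 44, 696], [276, 105, 31, 26, 216], [241, 110, 33, 42, 476], [222, 146, 8, 10, 44], [255, 157, 7, 11, 41], [248, 164, 7, 4, 21], [253, 173, 23, 32, 388], [250, 178, 4, 8, 23]]
side [[162, 0, 33, 12, 305], [199, 5, 21, 37, 525], [105, 14, 33, 21, 269], [192, 15, 7, 24, 84], [201, 40, 4, 10, 30], [156, 43, 46, 45, 768], [204, 45, 11, 18, 150], [182, 73, 23, 12, 104], [175, 76, 46, 66, 1646], [0, 162, 7, 67, 280], [261, 275, 57, 97, 1280], [348, 352, 6, 8, 24], [298, 360, 16, 24, 113]]
```

The lever tip at (252,110) matches 0 rad, so it is locked. The difference images changed around the rack, which may just be shadow, so I'll check the blocks again from the survey pose.

Request:
send_rows(
  motion=[
    {"gripper":60,"travel":[0,0,-40],"rotation":[0,0,0]},
    {"gripper":60,"travel":[0,0,-40],"rotation":[0,0,0]},
    {"gripper":60,"travel":[-39,-2,-6],"rotation":[0,0,0]},
    {"gripper":60,"travel":[-39,-2,0],"rotation":[0,0,0]},
    {"gripper":60,"travel":[-39,-2,0],"rotation":[0,0,0]},
    {"gripper":60,"travel":[-39,-2,0],"rotation":[0,0,0]},
    {"gripper":60,"travel":[-39,-2,0],"rotation":[0,0,0]},
    {"gripper":60,"travel":[-39,-2,0],"rotation":[0,0,0]},
    {"gripper":60,"travel":[-39,-2,0],"rotation":[0,0,0]},
    {"gripper":60,"travel":[-39,-2,0],"rotation":[0,0,0]},
    {"gripper":60,"travel":[-38,0,0],"rotation":[0,0,5.4]},
    {"gripper":60,"travel":[0,0,0],"rotation":[0,0,0]},
  ],
)

```text
t: 55.93
tcp_pos: [0.4985, -0.1177, 0.2837]
tool_rot: [0.711, 0.704, -0.002, 0.001]
force: [-0.1, 0.6, 0.1]
finger_gap: 0.702
```

Request:
send_rows(
  motion=[
    {"gripper":85,"travel":[0,0,0],"rotation":[0,0,0]},
    {"gripper":85,"travel":[0,0,0],"rotation":[0,0,0]},
    {"gripper":85,"travel":[0,0,0],"rotation":[0,0,0]},
    {"gripper":85,"travel":[0,0,0],"rotation":[0,0,0]},
  ],
)

```text
t: 56.27
tcp_pos: [0.4974, -0.1094, 0.285]
tool_rot: [0.706, 0.708, -0.0, 0.0]
force: [-0.6, 0.1, -0.3]
finger_gap: 0.995
```

Run:
```python
from h import *
go([.499,-.11,.2856],0)
c=manip.calibration('wrist');im=snap('wrist','w28');blocks(im,c,(.33,.62,-.24,.2))
hsv=cv2.cvtColor(im,cv2.COLOR_RGB2HSV);m=((hsv[...,1]<60)&(hsv[...,2]>95)).astype(np.uint8);m=cv2.morphologyEx(m,cv2.MORPH_CLOSE,np.ones((3,3)))
print('rack')
for k in cv2.findContours(m,cv2.RETR_EXTERNAL,cv2.CHAIN_APPROX_NONE)[0]:
    P=np.array([plane(c,u,v,.04)[:2] for u,v in k[:,0]],np.float32)*1000
    (x,y),wh,q=cv2.minAreaRect(P)
    if cv2.contourArea(k)>60 and -400<y<-240 and 400<x<660: print(np.round([x,y,*wh,q],1))
for n,p in(('jar cap',(.437,-.205,.06)),('weight',(.623,-.114,.03)),('tape',(.633,-.033,.02))):print(n,proj(c,p).round(0))
# rings / ends along slot centre lines
for x in(.4412,.4952,.5492,.6032):
    r=[]
    for y in np.arange(-.285,-.376,-.003):
        u,v=proj(c,[x,y,.04]).round().astype(int); r.append('#' if m[v,u] else '.')
    print(x,''.join(r))
```

```text
t 56.2667 at [ 0.4974 -0.1094  0.285 ] yaw 0.1 -> tool shift [-0.6  1.6 -0.6] turn z 0.1 grip 0.995
x 435.5 y -205.9 L 73.7 W 51.1 ang 73.3
rack
[ 548.9 -323.7   24.6   48.6    1.5]
[ 602.7 -324.7   26.3   61.1    1.4]
[ 4.960e+02 -3.288e+02  3.310e+01  7.880e+01  1.000e-01]
[ 4.440e+02 -3.255e+02  3.310e+01  8.560e+01  1.000e-01]
jar cap [210. 219.]
weight [347. 149.]
tape [358.  87.]
0.4412 #############################..
0.4952 ..###########################..
0.5492 .....#################.....##..
0.6032 ....####################...##..
```

```bash
python3 -c "
from station import manip
print(manip.sign_off())"
```

```text
the job is handed in; nothing more can be done
None
```

The job is done and handed in at about t = 56 s. All four setting blocks are in their own pockets, the magnifier is turned and tilted, and the sander had its test run. I got no verdict back, so these results rest on my own measurements.

- **Blocks:** all four block centres measured within about 2 mm of their pocket centres in the last wrist image, square to the pockets, and with no block left on the bench.
- **Magnifier:** I swivelled it about 43° and tilted it to about 30°. The handle matched the 30° prediction to within about 2 pixels in the scene and side images, and the side image showed no change there after the sander work.
- **Test run:** I flipped the lever forward (about 1.35–1.4 rad in the wrist image), then held the paddle fully in for about 2 s at a steady 49 mm reading. That reading corresponds to the 51 mm squeezed width, because the gripper reads about 2 mm low. The paddle then sprang out, and the wrist image shows the lever back at about 0 rad.

**What disagreed or went wrong:**
- **Fingertip position:** the real fingertips are about 39 mm short of the stated TCP. My first two grasps closed above a block; I found the offset by touch and corrected for it.
- **Lever push:** the first push passed just outside the lever, and the second one worked.
- **Sander origin:** I got two values along the sander that differ by about 8 mm (nose versus lever). I used the lever one.
- **Final image check:** the scene image showed changes near the handle and jar, and the side image near the rack and jar. I took these to be arm shadow. The wrist image then confirmed the blocks; for the bystanders I compared positions roughly, mainly the jar.

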